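Prise open the seed tin

ROBOT

A 6-joint arm with a two-finger parallel gripper is mounted at the origin on the work surface. World frame = base frame: x ahead of the robot, y to its left, z up, the work surface at z = 0. Lengths are in m, angles in degrees, forces in N, time in s.
With the tool pointing down it reaches from about 0.325 to 0.775 m from the base axis. Payload 5.5 kg.
Tool frame: the origin (TCP) lies at the very end of the fingers, on their centre line; the grasp point (between the pads) lies env.tcp_to_grasp behind it (env.tcp_to_grasp is the distance from the TCP to the grasp point, in m); z points along the fingers, y is the direction in which the jaws open and shut (so a half turn about z gives the same grasp; the last joint's range is limited). The gripper opens to 88 mm and grips with 3 to 60 N. Pads are 20 mm wide; open, the fingers measure 115 mm over their backs; the gripper's body (75 mm by 178 mm) begins 61 mm behind the grasp point.
Start: joints at [-74.467, 5.22, 70.514, -0, 104.267, -3.249], TCP at [0.193, -0.568, 0.223] pointing down, gripper open.
Joint ranges: [-164.24, 164.24], [-49.07, 125.15], [9.68, 141.18], [-86.29, 266.29], [3.28, 154.24], [-151.56, 151.56]. Speed limits (degrees/s): [147.25, 147.25, 172.46, 180, 180, 180].

INTERFACE

Orientations are given as a 3x3 rotation matrix whose columns are the frame's x, y, z axes.
In Python, from station import env gives the robot as it stands.
- The arm moves only by the tool apply_moves, never from a script. Its argument "steps" is a list of rows, each a list of 2 entries, a list of its own where there are three numbers: the shift along the tool's x, y, z in cm, then the turn about the tool's z in degrees. In form: [[[tx, ty, tz], twist], ...]. A call has 1 to 5 rows; each row is the pose to reach, as a shift and turn from the pose commanded when the call began, along the tool's axes at that moment; what a row does not reach only later rows make up. A row lasts 1/12 s, in which the tool goes at most 41.7 mm and 7.16 degrees, less where a joint would pass 70% of its speed; a pose out of reach is approached as far as the arm can. A call with a gripper value outside its range is refused whole. "claw" is the finger opening in cm, from 0 to 8.78, set as the call begins (left out, the last holds). The fingers move at their own pace and stop on an object; "force" is the grip in N (left out, the last holds). Time passes only in rows, so rows that repeat a pose let the fingers close. It gives the time, the measured TCP pose, the force and the opening at its end, in the units of the state.
- env.sense(): the state, without advancing time (a new reading comes with each control period).
- env.read_camera(name): name is "scene" or "top"; returns a dict with "color" (400x640x3 uint8, blue, green, red), "camera_matrix" (3x3 intrinsics, pixels), "R" (3x3) and "t" (3): a world point X has camera coordinates R X + t. Camera axes: x right, y down, z forward; pixel columns grow to the right and rows downward; lengths in m; the calibration is good to about 2 mm. A picture is of the moment at which its call begins. There is no depth.
- env.finish_job(): hands the job in, once; it reports no verdict.
The state is a dict: "clock": time; "q": joint angles; "dq": joint speeds; "tau": joint torques, N m; "position": TCP position; "tcp_rot": TCP orientation; "contact_force": force on the tool from outside, world axes, zero at the start; "torque": the same for the moment, N m; "opening": finger opening in m.
Only numpy, scipy, OpenCV 4.12 (cv2) and the standard library are available. Lean on these libraries where they do the work, as an engineer would, in place of code of your own. Each camera call takes 0.05 s, during which the arm holds its last target.

TASK

Clear the red spray nozzle off the seed tin by laying it flat in the top green saucer, then use the scraper's blade, not the fingers, to prise the tin's tight lid up at the notch, and swing the lid up until it stands upright or leans back. Then lay the scraper down flat on the shelf, clear of the tin; leave the dibber and hammer where they lie, and do not shift the saucers.

Things in the scene. Friction and masses are not known exactly. Their poses are not given: they have to be found in the camera images.
- notch (a point): Pry notch in the tin's front wall: a cut 48 mm wide and 10 mm high in the top of the 4 mm thick wall, just under the lid; a yellow patch on the lid marks it; behind it the tin is hollow. This point is the middle of the notch on the wall's outer face, 91 mm above the shelf, 5 mm below the lid's underside. Axes as the tin's.
- hinge (a point): Middle of the lid's hinge line, at the tin's far side from the notch, 96 mm above the shelf, as high as the shut lid's underside (its top is at 104 mm); 160 mm from the outer face of the notch wall. Axes as the tin's.
- lid (a joint): Opening angle of the tin's lid, 0 shut, 1.57 standing upright, stop at 1.9. The hinge is stiff: about 4 N at the notch edge lifts the lid (5 N at 30 mm inside it), and it stays where it is left. Lid 160 x 130 x 8 mm, 0.18 kg.
- nozzle_grip (a point): Red spray nozzle with pistol grip lying on its side on the lid, 0.11 kg. Point: middle of the barrel's front part, 15 mm above its underside. x along the barrel to the black mouth, z up. Barrel 28 mm wide, 30 high, from 36 mm ahead to 55 behind this point. Grip and trigger reach 77 mm to -y, 22 to 68 mm behind the point. Centre of the whole outline: 22 mm behind, 28 mm to -y.
- saucer_floor (a point): Loose stack of three nested round green plastic plant saucers, 190 mm across, 0.35 kg. This point is the centre of the top saucer's inner floor, which is 26 mm above the shelf and 160 mm across; its rim stands 20 mm higher than the floor. z up.
- scraper_grip (a point): Flat scraper, about 0.15 kg, lying on the shelf: wooden handle 120 mm long, 22 mm wide, 30 mm high, then a thin stiff steel blade. This point is the centre of the handle, 15 mm above its underside. x along the tool to the blade's tip, z up.
- scraper_tip (a point): Middle of the end edge of the scraper's blade, 145 mm ahead of the handle's centre, at the same height. The blade is 85 mm long, 26 mm wide, 3 mm thick, level when the scraper lies flat. Axes as the handle's.
- scraper: The scraper as a whole; origin on the underside of the handle, below its centre.
- nozzle: The spray nozzle as a whole; origin on its underside, 20 mm behind and 15 mm below nozzle_grip.
- dibber: Wooden dibber 210 mm long with a 90 mm cross handle, lying near the tin; leave it. Origin about the middle, underside.
- hammer: Black rubber-headed hammer 250 mm long, lying near the tin; leave it.
- saucers: The saucer stack as a whole; origin at the centre of its underside.
- tin: Fixed green metal seed tin standing on the shelf: 160 mm from notch to hinge, 130 mm wide, 104 mm high with its lid. Origin at the centre of its underside; x points from the notch to the hinge, z up. The flat lid lies flush with the walls, without overhang. Inside are paper packets, their tops 25 mm or more below the lid.

How it is judged:
By the outcome, as a careful person would: the job done as asked, in the order asked, and still so for the second after the job is handed in, with the robot touching nothing.
It also fails if it takes over 72 s, if anything falls off the work surface, if the arm or the gripper's body presses on something with over 40 N, if the wrist force passes 120 N, or if a joint passes its speed limit or range.

## Working session

There is one attempt and no reset: what is moved stays moved. The work goes in short steps, Python scripts to look and compute and a tool call to move; the robot and the scene stay as the last step left them, time stands still between calls to the robot, and variables do not carry over. Pictures are saved under pics/ and viewed, and the job is handed in when it is done.

Besides the shell and the picture viewer there is one more tool, called after "Emit:" as name(argument=value, ...), one argument or row to a line, values as JSON. apply_moves: Moves the arm, as the interface text tells. Its arguments: {"type":"object","properties":{"steps":{"type":"array","items":{"type":"array"}},"claw":{"type":"number"},"force":{"type":"number"}},"required":["steps"]}

```bash
ls; mkdir -p pics
python3 - <<'E'
from station import env
import cv2
s=env.sense()
for k,v in s.items(): print(k,v)
print(env.tcp_to_grasp)
for n in("scene","top"):
    c=env.read_camera(n); cv2.imwrite(f"pics/{n}0.png",c["color"]); print(n,c["camera_matrix"],c["R"],c["t"])
E
```

```text
pics
clock 0.0
q [-7.44679822e+01  5.26429313e+00  7.05810813e+01  2.19874268e-04
  1.04266348e+02 -3.24707060e+00]
dq [ 0.00811796  0.00162873  0.04497854  0.01301699 -0.09123526  0.02244952]
tau [-3.54112435e-04 -4.46450758e+01 -4.06452298e+01  6.98372629e-02
  2.92103353e-02 -1.29725968e-04]
position [ 0.19308946 -0.56777398  0.22150237]
tcp_rot [[ 9.46766543e-01  3.21920557e-01 -5.18562516e-04]
 [ 3.21920954e-01 -9.46764684e-01  1.87971567e-03]
 [ 1.14162438e-04 -1.94658804e-03 -9.99998099e-01]]
contact_force [ 0.24033271  0.24997783 -0.22374748]
torque [0.05258116 0.00148119 0.01305594]
opening 0.08781550283174175
0.0187
scene [[370.2408745    0.         323.97107988]
 [  0.         370.2408745  200.79621898]
 [  0.           0.           1.        ]] [[ 0.8696122   0.49368341  0.00716256]
 [ 0.38847168 -0.67518636 -0.62706709]
 [-0.30473656  0.54808764 -0.77893232]] [-0.51814985 -0.20394869  1.18410444]
top [[469.81424625   0.         325.05239877]
 [  0.         469.81424625 195.84689546]
 [  0.           0.           1.        ]] [[-0.02153502 -0.99975219  0.00563988]
 [-0.99586511  0.02095263 -0.08839499]
 [ 0.08825492 -0.00752015 -0.99606953]] [-0.03794108  0.63011928  1.07787041]
```

View pics/scene0.png

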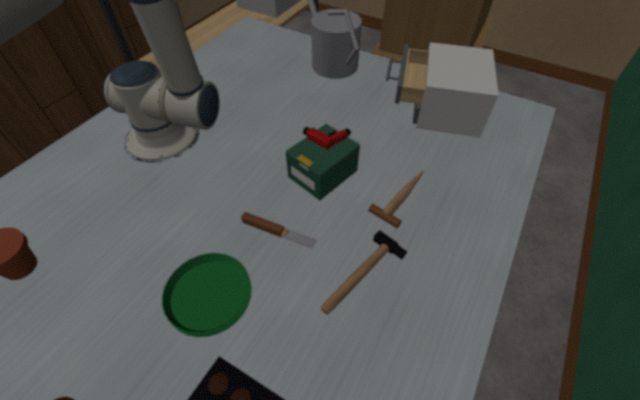

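View pics/top0.png

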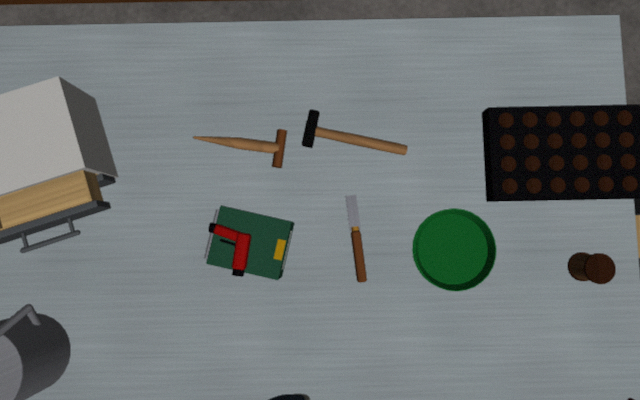

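```bash
cat > h.py <<'E'
import numpy as np, cv2
def ray(c,uv,z):
    K,R,t=(np.array(c[k],float) for k in("camera_matrix","R","t"))
    d=R.T@np.linalg.solve(K,[uv[0],uv[1],1.]); o=-R.T@t
    return o+d*(z-o[2])/d[2]
def proj(c,X):
    K,R,t=(np.array(c[k],float) for k in("camera_matrix","R","t"))
    p=K@(R@np.array(X)+t); return p[:2]/p[2]
E
python3 - <<'E'
from station import env
import cv2,numpy as np
for n,(x0,y0,w,h) in {"top":(190,180,200,150),"scene":(220,110,200,150)}.items():
    c=env.read_camera(n)["color"][y0:y0+h,x0:x0+w]
    c=cv2.convertScaleAbs(c,alpha=1.6)
    cv2.imwrite(f"pics/{n}1.png",cv2.resize(c,None,fx=4,fy=4,interpolation=cv2.INTER_CUBIC))
E
```

```text
(no output)
```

View pics/top1.png

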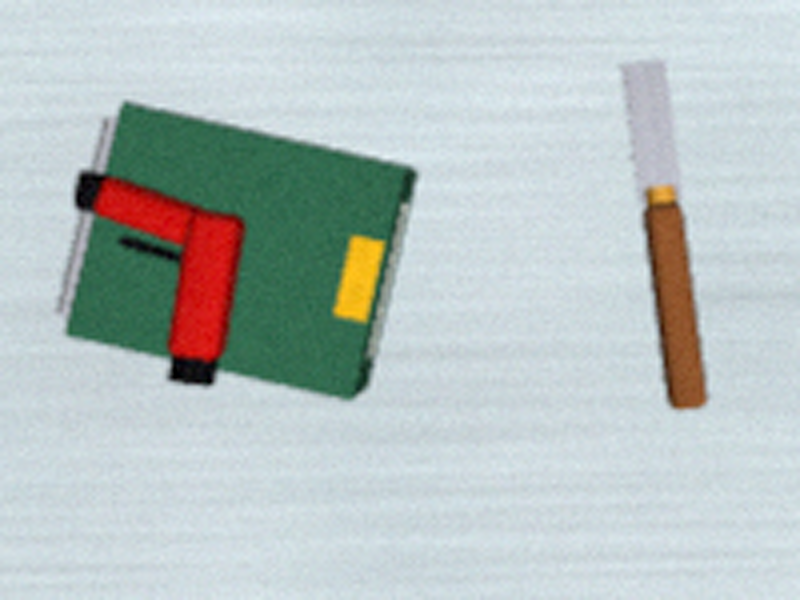

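View pics/scene1.png

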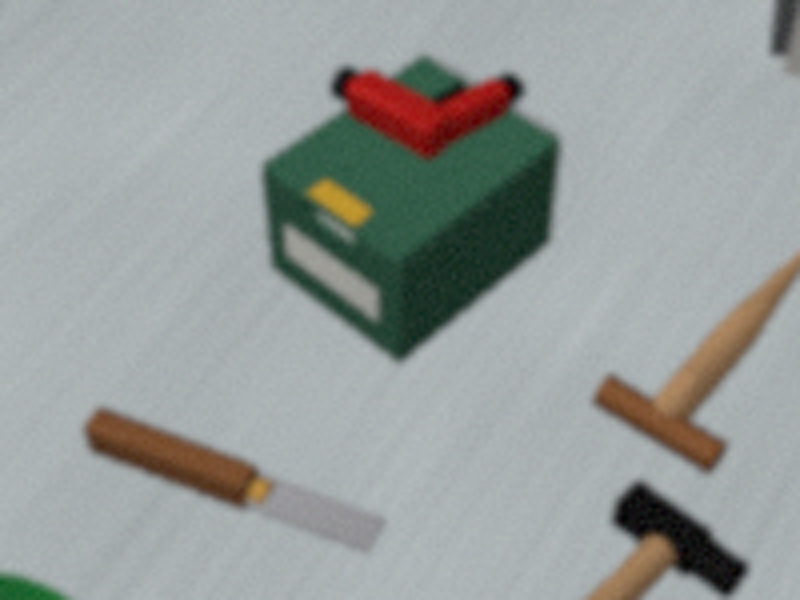

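```bash
cat > m.py <<'E'
from station import env
from h import *
np.set_printoptions(precision=4,suppress=True)
c=env.read_camera("top"); s=env.read_camera("scene")
for n,k in(("top",c),("scene",s)): print(n,-k["R"].T@k["t"])
f=lambda u,v:(190+u/4-.375,180+v/4-.375)
# tin lid top corners
for name,p in dict(hl=(124,101),nl=(414,170),nr=(351,397),hr=(67,333),yel=(359,279)).items():
    print(name,ray(c,f(*p),.104))
# colour masks
im=cv2.cvtColor(c["color"],cv2.COLOR_BGR2HSV)
g=cv2.inRange(im,(50,120,60),(75,255,255)); g[:, :390]=0
n,l,st,ce=cv2.connectedComponentsWithStats(g); i=1+st[1:,4].argmax(); print("saucer",st[i],ce[i])
cnt=cv2.findContours((l==i).astype('uint8'),0,1)[0][0]; e=cv2.minEnclosingCircle(cnt); print(e, ray(c,e[0],.046))
for dx in(-1,1): print(ray(c,(e[0][0]+dx*e[1],e[0][1]),.046))
# scraper
for name,p,z in(("tipL",(620,64),.0165),("tipR",(664,61),.0165),("backL",(672,406),.03),("backR",(706,404),.03),("frontL",(647,206),.03),("frontR",(682,206),.03)): print(name,ray(c,f(*p),z))
for name,p in dict(mL=(169,382),mR=(214,385),bR=(244,220),bL=(188,213),gt=(90,173),gb=(77,207),).items(): print(name,ray(c,f(*p),.134))
E
python3 m.py
```

```text
top [ 0.5316 -0.043   1.1295]
scene [ 0.8907 -0.5309  0.7982]
hl [0.6074 0.1778 0.104 ]
nl [0.5664 0.02   0.104 ]
nr [0.4449 0.0559 0.104 ]
hr [0.4824 0.2088 0.104 ]
yel [0.508  0.0508 0.104 ]
saucer [ 413  209   77   77 4446] [450.3956 246.5171]
((453.14190673828125, 248.5653839111328), 40.84868621826172) [ 0.4999 -0.3426  0.046 ]
[ 0.5019 -0.2488  0.046 ]
[ 0.4979 -0.4366  0.046 ]
tipL [ 0.6297 -0.098   0.0165]
tipR [ 0.631  -0.1242  0.0165]
backL [ 0.4294 -0.1224  0.03  ]
backR [ 0.4301 -0.1421  0.03  ]
frontL [ 0.545 -0.111  0.03 ]
frontR [ 0.5446 -0.1314  0.03  ]
mL [0.4573 0.1481 0.134 ]
mR [0.4552 0.1246 0.134 ]
bR [0.541  0.1082 0.134 ]
bL [0.5453 0.1377 0.134 ]
gt [0.5675 0.1893 0.134 ]
gb [0.5497 0.1962 0.134 ]
```

```bash
cat > go.py <<'E'
# usage: go.py x y z yaw : shift in tool axes to the target
import sys
from station import env
from h import *
np.set_printoptions(precision=3,suppress=True)
s=env.sense(); R=s["tcp_rot"]; p=s["position"]
yaw=np.degrees(np.arctan2(R[1,0],R[0,0]))
print("t",round(s["clock"],2),"pos",p,"yaw",yaw.round(2),"F",s["contact_force"],"open",s["opening"],"q",s["q"])
a=list(map(float,sys.argv[1:]))
for i in range(0,len(a),4):
    x,y,z,w=a[i:i+4]
    print("->",a[i:i+4],"shift cm",(R.T@(np.array([x,y,z])-p)*100).round(2),"twist",round(-(w-yaw),2))
E
python3 go.py .492 .131 .2215 -8.8 .3 -.25 .25 -8.8
```

```text
t 0.3 pos [ 0.193 -0.568  0.222] yaw 18.78 F [-0.159  0.426 -0.197] open 0.08815907899638283 q [-74.464   5.237  70.536   0.003 104.268  -3.248]
-> [0.492, 0.131, 0.2215, -8.8] shift cm [ 50.8  -56.55   0.12] twist 27.58
-> [0.3, -0.25, 0.25, -8.8] shift cm [ 20.35 -26.66  -2.76] twist 27.58
```

Emit:
apply_moves(
  steps=[
    [[2.5, -2.8, 0], 6],
    [[5.2, -5.8, 0], 12],
    [[8, -8.8, 0], 18],
    [[10.8, -11.8, 0], 24],
    [[13.5, -14.9, 0], 27.6],
  ],
  claw=6,
  force=30,
)

```text
clock: 0.72
position: [0.2734, -0.3819, 0.2224]
tcp_rot: [[0.987, -0.159, 0.0], [-0.159, -0.987, 0.0], [0.0, -0.0, -1.0]]
contact_force: [0.3, -0.5, 0.7]
opening: 0.0608
```

```bash
python3 go.py .492 .131 .2215 -8.8
```

```text
t 0.72 pos [ 0.273 -0.382  0.222] yaw -9.16 F [ 0.309 -0.525  0.715] open 0.060840847545420365 q [-58.564 -14.905  89.546   0.013 105.36   40.601]
-> [0.492, 0.131, 0.2215, -8.8] shift cm [ 13.42 -54.11   0.1 ] twist -0.36
```

Emit:
apply_moves(
  steps=[
    [[0.95, -3.8, 0], 0],
    [[1.9, -7.7, 0], 0],
    [[2.85, -11.6, 0], 0],
    [[3.8, -15.5, 0], 0],
    [[4.8, -19.4, 0], 0],
  ],
)

```text
clock: 1.13
position: [0.3503, -0.1974, 0.2228]
tcp_rot: [[0.988, -0.154, 0.001], [-0.154, -0.988, -0.001], [0.001, 0.0, -1.0]]
contact_force: [1.1, -0.9, -0.2]
opening: 0.0602
```

Emit:
apply_moves(
  steps=[
    [[0.95, -3.8, 0], 0],
    [[1.9, -7.7, 0], 0],
    [[2.85, -11.6, 0], 0],
    [[3.8, -15.5, 0], 0],
    [[4.8, -19.4, 0], 0],
  ],
)

```text
clock: 1.55
position: [0.4276, -0.0128, 0.223]
tcp_rot: [[0.988, -0.153, 0.001], [-0.153, -0.988, -0.0], [0.001, 0.0, -1.0]]
contact_force: [0.4, -1.0, -0.2]
opening: 0.0596
```

```bash
python3 go.py .492 .131 .2215 -8.8
```

```text
t 1.55 pos [ 0.428 -0.013  0.223] yaw -8.82 F [ 0.379 -0.988 -0.197] open 0.059615533666229924 q [ -6.267 -21.517  94.733  -0.007 106.718  92.548]
-> [0.492, 0.131, 0.2215, -8.8] shift cm [  4.16 -15.2    0.15] twist -0.02
```

Emit:
apply_moves(
  steps=[
    [[1.0, -3.7, 0], 0],
    [[2, -7.4, 0], 0],
    [[3, -11, 0], 0],
    [[3.9, -13.5, 0], 0],
    [[4.1, -14.6, 0], 0],
  ],
)

```text
clock: 1.97
position: [0.4909, 0.1261, 0.2218]
tcp_rot: [[0.989, -0.15, -0.001], [-0.15, -0.989, 0.001], [-0.001, -0.0, -1.0]]
contact_force: [-0.1, -0.8, 0.5]
opening: 0.0597
```

Emit:
apply_moves(
  steps=[
    [[0, 0, 0], 0],
    [[0, 0, 0], 0],
  ],
)

```text
clock: 2.13
position: [0.4899, 0.1227, 0.2225]
tcp_rot: [[0.988, -0.153, -0.001], [-0.153, -0.988, -0.001], [-0.001, 0.001, -1.0]]
contact_force: [0.4, -1.0, 0.6]
opening: 0.0601
```

```bash
python3 go.py .492 .131 .109 -8.8
python3 - <<'E'
from station import env
import cv2
c=env.read_camera("scene")["color"][60:210,220:420]
cv2.imwrite("pics/s2.png",cv2.resize(cv2.convertScaleAbs(c,alpha=1.6),None,fx=4,fy=4))
E
```

```text
t 2.13 pos [0.49  0.123 0.222] yaw -8.78 F [ 0.408 -0.962  0.645] open 0.06008308573681083 q [ 10.225  -9.363  84.766  -0.038 104.65  108.999]
-> [0.492, 0.131, 0.109, -8.8] shift cm [ 0.08 -0.86 11.35] twist 0.02
```

View pics/s2.png

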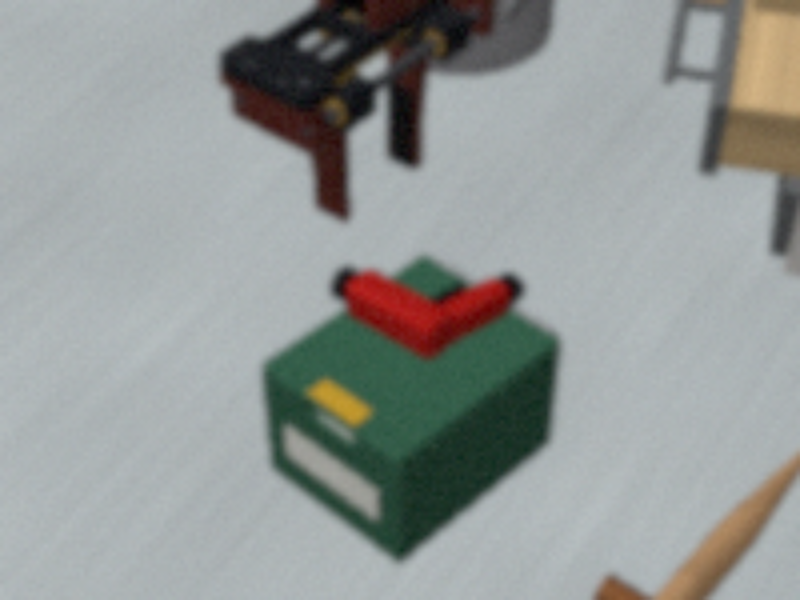

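Emit:
apply_moves(
  steps=[
    [[0.1, -0.8, 2.5], 0],
    [[0.1, -0.85, 5.5], 0],
    [[0.1, -0.85, 8.5], 0],
    [[0.1, -0.85, 10.5], 0],
    [[0.1, -0.85, 11.2], 0],
  ],
)

```text
clock: 2.6
position: [0.4905, 0.1293, 0.107]
tcp_rot: [[0.988, -0.156, -0.005], [-0.156, -0.988, -0.001], [-0.005, 0.002, -1.0]]
contact_force: [-0.3, -0.1, -0.6]
opening: 0.0597
```

Emit:
apply_moves(
  steps=[
    [[0, 0, 0], 0],
    [[0, 0, 0], 0],
    [[0, 0, 0], 0],
    [[0, 0, 0], 0],
    [[0, 0, 0], 0],
  ],
  claw=1.5,
  force=30,
)

```text
clock: 3.02
position: [0.4933, 0.1314, 0.1124]
tcp_rot: [[0.988, -0.153, 0.003], [-0.153, -0.988, 0.001], [0.003, -0.001, -1.0]]
contact_force: [0.2, 0.5, 0.7]
opening: 0.0305
```

Emit:
apply_moves(
  steps=[
    [[0, 0, 0], 0],
    [[0, 0, 0], 0],
    [[0, 0, -0.5], 0],
    [[0, 0, -1.5], 0],
    [[0, 0, -3], 0],
  ],
)

```text
clock: 3.43
position: [0.4915, 0.1313, 0.1395]
tcp_rot: [[0.988, -0.153, -0.004], [-0.153, -0.988, -0.001], [-0.004, 0.001, -1.0]]
contact_force: [-0.4, 0.0, -1.6]
opening: 0.0276
```

```bash
python3 go.py .474 -.367 .16 -8.8
python3 - <<'E'
from station import env
import cv2
c=env.read_camera("scene")["color"][60:210,220:420]
cv2.imwrite("pics/s3.png",cv2.resize(cv2.convertScaleAbs(c,alpha=1.6),None,fx=4,fy=4))
E
```

```text
t 3.43 pos [0.492 0.131 0.14 ] yaw -8.81 F [-0.367  0.036 -1.614] open 0.027595832521126965 q [ 11.119  -8.754  92.61    0.001  96.364 109.93 ]
-> [0.474, -0.367, 0.16, -8.8] shift cm [ 5.89 49.51 -2.  ] twist -0.01
```

View pics/s3.png

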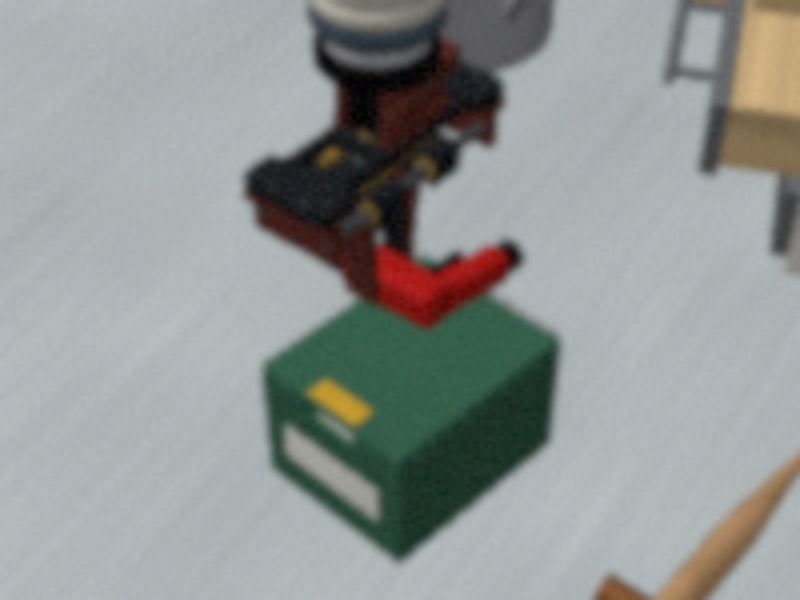

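Emit:
apply_moves(
  steps=[
    [[0.2, 1, -1.5], 0],
    [[0.5, 3.5, -2.5], 0],
    [[0.9, 6.8, -3], 0],
    [[1.3, 10.3, -3], 0],
    [[1.7, 14, -3], 0],
  ],
)

```text
clock: 3.9
position: [0.4879, -0.0104, 0.1714]
tcp_rot: [[0.988, -0.152, 0.001], [-0.152, -0.988, 0.0], [0.001, -0.0, -1.0]]
contact_force: [0.5, -0.1, -0.9]
opening: 0.0276
```

Emit:
apply_moves(
  steps=[
    [[0.45, 3.6, 0], 0],
    [[0.9, 7.2, 0], 0],
    [[1.3, 10.8, 0], 0],
    [[1.7, 14.4, 0], 0],
    [[2.1, 18, 0], 0],
  ],
)

```text
clock: 4.32
position: [0.4806, -0.1924, 0.1708]
tcp_rot: [[0.988, -0.153, 0.0], [-0.153, -0.988, -0.0], [0.0, 0.0, -1.0]]
contact_force: [0.2, 0.3, -2.2]
opening: 0.0277
```

Emit:
apply_moves(
  steps=[
    [[0.45, 3.6, 0], 0],
    [[0.9, 7.2, 0], 0],
    [[1.3, 10.8, 0], 0],
    [[1.7, 14, 0], 0],
    [[2, 16, 0], 0],
  ],
)

```text
clock: 4.73
position: [0.4753, -0.3549, 0.1701]
tcp_rot: [[0.988, -0.156, -0.001], [-0.156, -0.988, -0.0], [-0.001, 0.001, -1.0]]
contact_force: [-0.9, -0.5, -1.1]
opening: 0.028
```

Emit:
apply_moves(
  steps=[
    [[0, 0.5, 0], 0],
    [[0, 1, 0], 0],
    [[0, 1, 0], 0],
    [[0, 1, 0], 0],
  ],
)

```text
clock: 5.07
position: [0.475, -0.3607, 0.1707]
tcp_rot: [[0.988, -0.152, 0.0], [-0.152, -0.988, 0.0], [0.0, -0.0, -1.0]]
contact_force: [-0.2, 0.6, -2.0]
opening: 0.0278
```

```bash
cat > look.py <<'E'
import sys
from station import env
import cv2
tag=sys.argv[1]; b={"scene":tuple(map(int,sys.argv[2:6]))}
if len(sys.argv)>6: b["top"]=tuple(map(int,sys.argv[6:10]))
for n,(x0,y0,w,h) in b.items():
    c=env.read_camera(n)["color"][y0:y0+h,x0:x0+w]
    f=800/w
    cv2.imwrite(f"pics/{tag}_{n}.png",cv2.resize(cv2.convertScaleAbs(c,alpha=1.6),None,fx=f,fy=f,interpolation=cv2.INTER_CUBIC))
E
python3 go.py .474 -.367 .16 -8.8; python3 look.py a 110 210 240 180 380 170 160 120
```

```text
t 5.07 pos [ 0.475 -0.361  0.171] yaw -8.77 F [-0.192  0.638 -2.03 ] open 0.02778003873062007 q [-40.498   4.43   76.598   0.025  98.986  58.276]
-> [0.474, -0.367, 0.16, -8.8] shift cm [-0.    0.63  1.07] twist 0.03
```

View pics/a_scene.png

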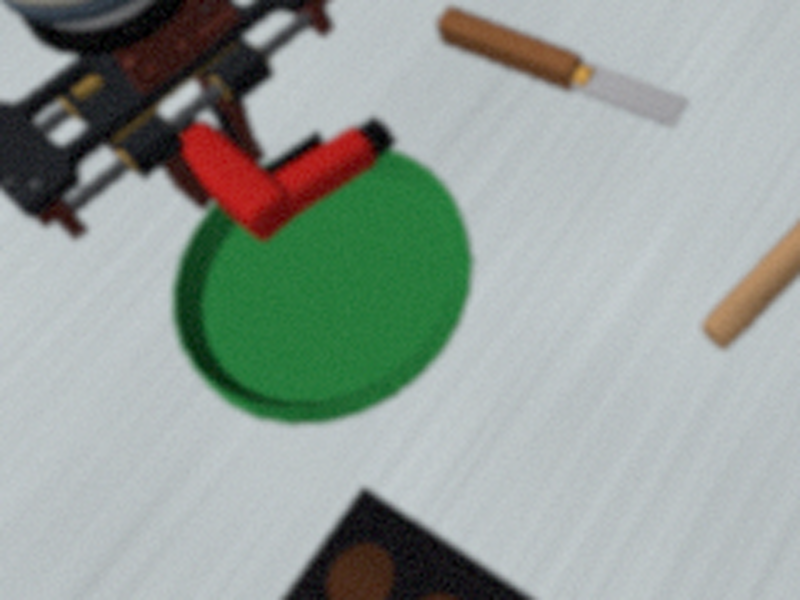

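View pics/a_top.png

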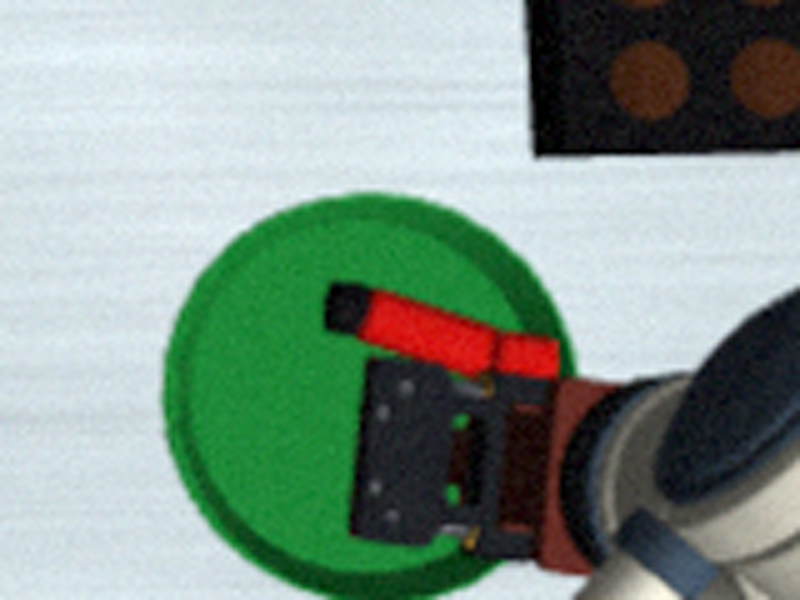

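Emit:
apply_moves(
  steps=[
    [[0, 0.4, 2.5], 0],
    [[0, 0.6, 5.5], 0],
    [[0, 0.6, 8.5], 0],
    [[0, 0.6, 11], 0],
    [[0, 0.6, 12.5], 0],
  ],
)

```text
clock: 5.58
position: [0.473, -0.3655, 0.0422]
tcp_rot: [[0.988, -0.152, -0.003], [-0.152, -0.988, 0.003], [-0.003, -0.002, -1.0]]
contact_force: [-1.0, 0.3, -1.8]
opening: 0.0279
```

Emit:
apply_moves(
  steps=[
    [[0, 0, 0.5], 0],
    [[0, 0, 0.9], 0],
    [[0, 0, 1.1], 0],
    [[0, 0, 1.1], 0],
  ],
)

```text
clock: 5.92
position: [0.4745, -0.3677, 0.0359]
tcp_rot: [[0.988, -0.153, 0.002], [-0.153, -0.988, -0.001], [0.002, 0.001, -1.0]]
contact_force: [0.5, 0.1, -0.9]
opening: 0.0278
```

```bash
python3 go.py .474 -.367 .0335 -8.8; python3 look.py b 110 210 240 180
```

```text
t 5.92 pos [ 0.475 -0.368  0.036] yaw -8.79 F [ 0.514  0.079 -0.946] open 0.027843905591793363 q [-41.023   7.669  86.914   0.004  85.305  57.766]
-> [0.474, -0.367, 0.0335, -8.8] shift cm [-0.06 -0.07  0.24] twist 0.01
```

View pics/b_scene.png

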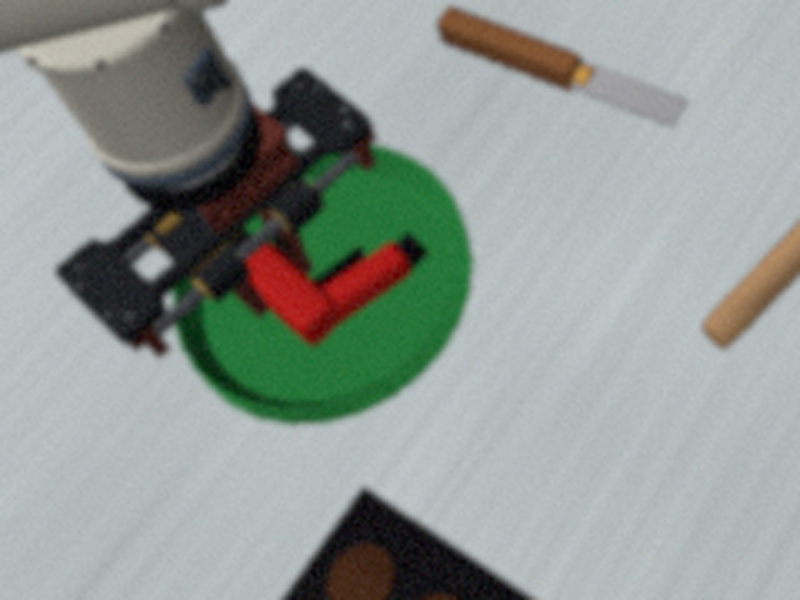

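Nozzle is inside the saucer, a couple of mm above its floor. Lower slightly, open, retreat.

Emit:
apply_moves(
  steps=[
    [[0, 0, 0.1], 0],
    [[0, 0, 0.2], 0],
    [[0, 0, 0.2], 0],
  ],
)

```text
clock: 6.22
position: [0.4745, -0.3682, 0.0343]
tcp_rot: [[0.988, -0.153, 0.002], [-0.153, -0.988, -0.002], [0.002, 0.001, -1.0]]
contact_force: [-0.9, 0.6, 4.4]
opening: 0.0281
```

Emit:
apply_moves(
  steps=[
    [[0, 0, 0], 0],
    [[0, 0, 0], 0],
    [[0, 0, 0], 0],
    [[0, 0, 0], 0],
    [[0, 0, 0], 0],
  ],
  claw=4.4,
)

```text
clock: 6.63
position: [0.4737, -0.3676, 0.0323]
tcp_rot: [[0.988, -0.153, -0.0], [-0.153, -0.988, 0.0], [-0.0, -0.0, -1.0]]
contact_force: [-0.5, -0.4, -0.0]
opening: 0.0442
```

Emit:
apply_moves(
  steps=[
    [[0, 0, -1], 0],
    [[0, 0, -3.5], 0],
    [[0, 0, -6.5], 0],
    [[0, 0, -9], 0],
    [[0, 0, -10], 0],
  ],
)

```text
clock: 7.05
position: [0.4751, -0.3687, 0.1382]
tcp_rot: [[0.988, -0.153, 0.005], [-0.153, -0.988, -0.005], [0.006, 0.004, -1.0]]
contact_force: [0.6, 0.4, 0.4]
opening: 0.0439
```

```bash
python3 go.py .525 -.1223 .134 6; python3 look.py c 110 210 240 180
```

```text
t 7.05 pos [ 0.475 -0.369  0.138] yaw -8.82 F [0.588 0.424 0.354] open 0.04391717008966725 q [-41.056   5.02   79.269   0.001  95.314  57.763]
-> [0.525, -0.1223, 0.134, 6.0] shift cm [  1.15 -25.12   0.33] twist -14.82
```

View pics/c_scene.png

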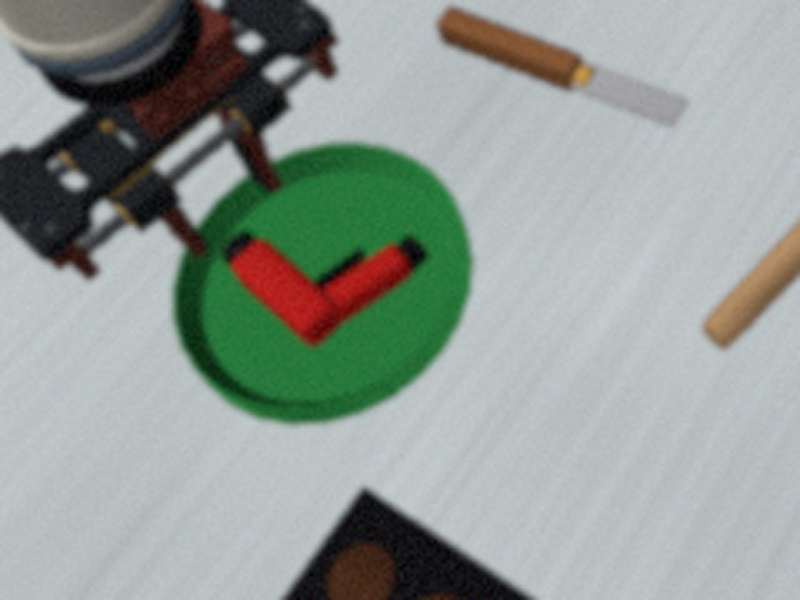

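Emit:
apply_moves(
  steps=[
    [[0.2, -3, 0], -3],
    [[0.5, -7, 0], -6.5],
    [[0.8, -11, 0], -10],
    [[1.1, -15, 0], -13],
    [[1.2, -19, 0], -14.8],
  ],
  claw=5,
)

```text
clock: 7.52
position: [0.5144, -0.1798, 0.131]
tcp_rot: [[0.994, 0.106, -0.002], [0.106, -0.994, 0.001], [-0.002, -0.001, -1.0]]
contact_force: [0.7, -0.1, 0.0]
opening: 0.0498
```

Emit:
apply_moves(
  steps=[
    [[0, 0, 0], 0],
    [[0, 0, 0], 0],
  ],
)

```text
clock: 7.68
position: [0.5148, -0.1797, 0.1314]
tcp_rot: [[0.994, 0.108, -0.002], [0.108, -0.994, 0.001], [-0.001, -0.001, -1.0]]
contact_force: [0.6, -1.2, -0.1]
opening: 0.0497
```

```bash
python3 go.py .5286 -.1221 .134 6
```

```text
t 7.68 pos [ 0.515 -0.18   0.131] yaw 6.19 F [ 0.599 -1.165 -0.095] open 0.04972711418977663 q [-22.813  -3.08   88.147  -0.006  95.025  60.996]
-> [0.5286, -0.1221, 0.134, 6.0] shift cm [ 1.99 -5.58 -0.26] twist 0.19
```

Emit:
apply_moves(
  steps=[
    [[0.7, -2, 1], 0],
    [[1.6, -4.5, 2.5], 0],
    [[2, -5.6, 5], 0],
    [[2, -5.6, 6.5], 0],
    [[2, -5.6, 6.5], 0],
  ],
)

```text
clock: 8.1
position: [0.5262, -0.124, 0.0624]
tcp_rot: [[0.995, 0.103, -0.008], [0.103, -0.995, 0.002], [-0.008, -0.003, -1.0]]
contact_force: [-1.2, -0.7, -0.0]
opening: 0.0501
```

Emit:
apply_moves(
  steps=[
    [[0, 0, 0], 0],
    [[0, 0, 0], 0],
  ],
)

```text
clock: 8.27
position: [0.529, -0.1253, 0.0684]
tcp_rot: [[0.995, 0.102, 0.001], [0.102, -0.995, -0.001], [0.001, 0.001, -1.0]]
contact_force: [-0.7, -0.3, -0.6]
opening: 0.0502
```

```bash
python3 go.py .5286 -.1221 .005 6; python3 look.py d 200 160 200 150 300 170 160 120
```

```text
t 8.27 pos [ 0.529 -0.125  0.068] yaw 5.88 F [-0.653 -0.313 -0.642] open 0.050195735184021935 q [-16.894  -2.054  93.592  -0.021  88.421  67.226]
-> [0.5286, -0.1221, 0.005, 6.0] shift cm [-0.01 -0.32  6.34] twist -0.12
```

View pics/d_scene.png

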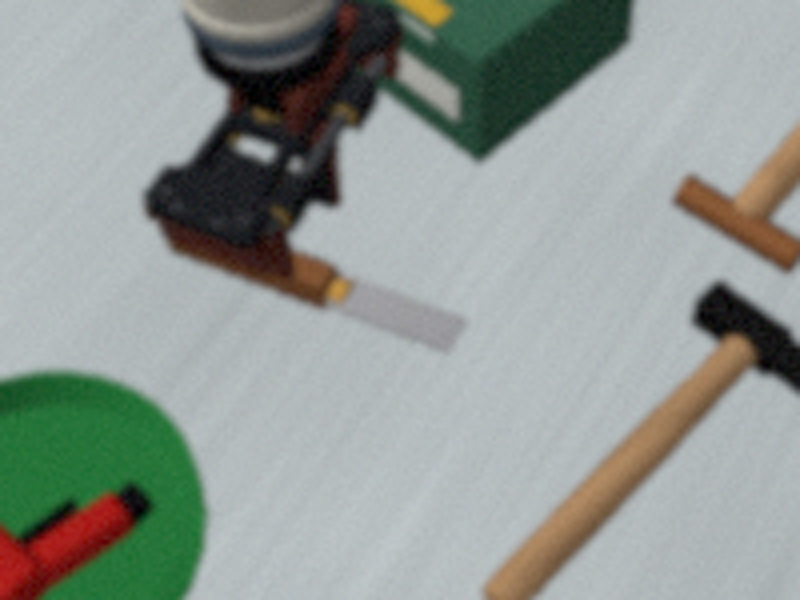

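View pics/d_top.png

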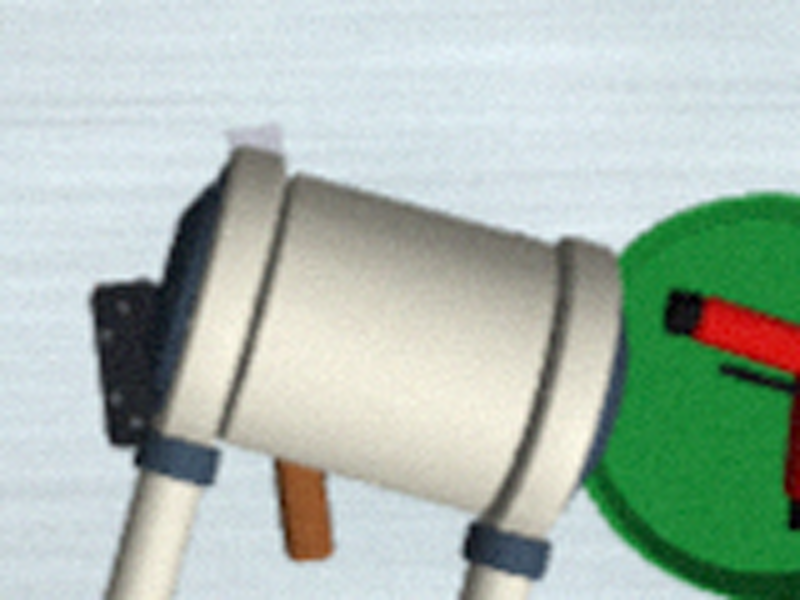

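Emit:
apply_moves(
  steps=[
    [[0, -0.3, 1.5], 0],
    [[0, -0.3, 3.5], 0],
    [[0, -0.3, 5], 0],
    [[0, -0.3, 5.8], 0],
    [[0, -0.3, 6.2], 0],
  ],
)

```text
clock: 8.78
position: [0.5283, -0.1213, 0.0051]
tcp_rot: [[0.995, 0.104, -0.001], [0.104, -0.995, 0.0], [-0.001, -0.0, -1.0]]
contact_force: [-0.3, -0.2, 1.0]
opening: 0.0499
```

Emit:
apply_moves(
  steps=[
    [[0, 0, 0], 0],
    [[0, 0, 0], 0],
  ],
)

```text
clock: 8.95
position: [0.5292, -0.1213, 0.0068]
tcp_rot: [[0.995, 0.104, 0.001], [0.104, -0.995, -0.0], [0.001, 0.001, -1.0]]
contact_force: [0.6, 0.4, -0.2]
opening: 0.0499
```

```bash
python3 go.py .5286 -.1221 .005 6
```

```text
t 8.95 pos [ 0.529 -0.121  0.007] yaw 5.97 F [ 0.632  0.436 -0.168] open 0.049938896765526014 q [-16.501   0.265  97.734   0.001  81.913  67.53 ]
-> [0.5286, -0.1221, 0.005, 6.0] shift cm [-0.07  0.07  0.18] twist -0.03
```

Emit:
apply_moves(
  steps=[
    [[0, 0, 0.2], 0],
    [[0, 0, 0.25], 0],
    [[0, 0, 0.25], 0],
  ],
)

```text
clock: 9.2
position: [0.5289, -0.1211, 0.0037]
tcp_rot: [[0.995, 0.104, 0.001], [0.104, -0.995, -0.0], [0.001, 0.0, -1.0]]
contact_force: [-1.1, 0.3, -0.1]
opening: 0.0498
```

Emit:
apply_moves(
  steps=[
    [[0, 0, 0], 0],
    [[0, 0, 0], 0],
    [[0, 0, 0], 0],
    [[0, 0, 0], 0],
    [[0, 0, 0], 0],
  ],
  claw=0.8,
  force=60,
)

```text
clock: 9.62
position: [0.5286, -0.121, 0.0032]
tcp_rot: [[0.995, 0.104, 0.0], [0.104, -0.995, -0.0], [0.0, 0.0, -1.0]]
contact_force: [0.2, -0.6, 0.7]
opening: 0.0217
```

Emit:
apply_moves(
  steps=[
    [[0, 0, 0], 0],
    [[0, 0, 0], 0],
    [[0, 0, -0.5], 0],
    [[0, 0, -1.5], 0],
    [[0, 0, -3], 0],
  ],
)

```text
clock: 10.03
position: [0.5275, -0.1206, 0.0323]
tcp_rot: [[0.995, 0.104, -0.003], [0.104, -0.995, 0.001], [-0.003, -0.001, -1.0]]
contact_force: [-0.8, 0.3, -1.6]
opening: 0.0215
```

```bash
python3 go.py .5286 -.1221 .12 6; python3 look.py e 200 160 200 150
```

```text
t 10.03 pos [ 0.527 -0.121  0.032] yaw 5.98 F [-0.767  0.266 -1.588] open 0.021547455657232116 q [-16.484  -0.926  96.225   0.007  84.89   67.532]
-> [0.5286, -0.1221, 0.12, 6.0] shift cm [ 0.07  0.15 -8.77] twist -0.02
```

View pics/e_scene.png

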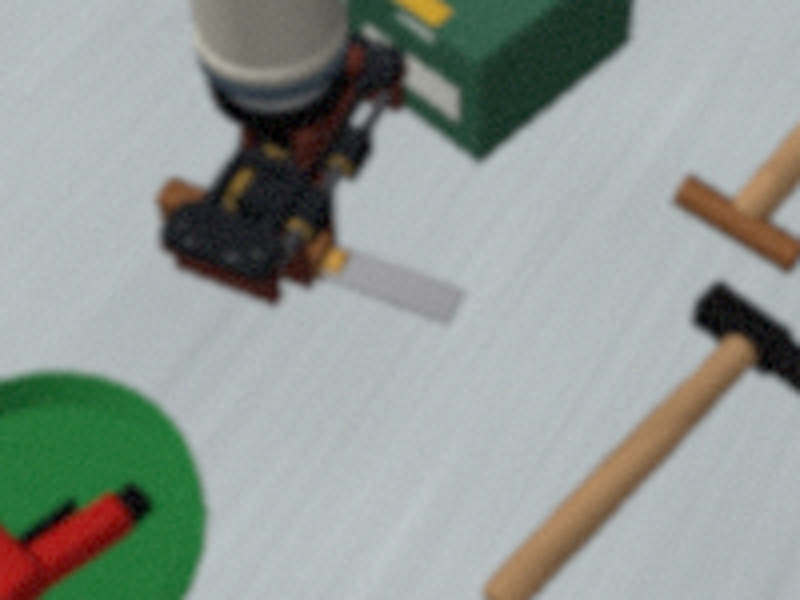

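```bash
python3 go.py .467 -.109 .11 75.2
```

```text
t 10.08 pos [ 0.53  -0.121  0.037] yaw 5.99 F [ 1.474 -0.101  0.601] open 0.021648906935876525 q [-16.481  -1.113  95.918   0.007  85.002  67.532]
-> [0.467, -0.109, 0.11, 75.2] shift cm [-6.09 -1.86 -7.32] twist -69.21
```

Emit:
apply_moves(
  steps=[
    [[-0.8, -0.3, -1.5], -7],
    [[-2, -0.7, -3.5], -14],
    [[-3.2, -1.1, -5], -21],
    [[-4.5, -1.5, -6.5], -28],
    [[-6, -1.9, -7.3], -35],
  ],
)

```text
clock: 10.5
position: [0.4673, -0.1083, 0.1087]
tcp_rot: [[0.751, 0.661, 0.003], [0.661, -0.751, -0.001], [0.002, 0.003, -1.0]]
contact_force: [0.2, 0.2, -1.6]
opening: 0.022
```

Emit:
apply_moves(
  steps=[
    [[0, 0, 0], -7],
    [[0, 0, 0], -14],
    [[0, 0, 0], -21],
    [[0, 0, 0], -28],
    [[0, 0, 0], -34.2],
  ],
)

```text
clock: 10.92
position: [0.467, -0.1083, 0.1067]
tcp_rot: [[0.25, 0.968, 0.001], [0.968, -0.25, -0.0], [0.0, 0.001, -1.0]]
contact_force: [-0.0, 0.1, -1.8]
opening: 0.0216
```

Emit:
apply_moves(
  steps=[
    [[0, 0, 0], 0],
    [[0, 0, 0], 0],
  ],
)

```text
clock: 11.08
position: [0.467, -0.1083, 0.1065]
tcp_rot: [[0.259, 0.966, 0.001], [0.966, -0.259, -0.0], [0.0, 0.001, -1.0]]
contact_force: [-0.2, -0.0, -1.2]
opening: 0.0215
```

```bash
python3 go.py .467 -.109 .0795 75.2;  python3 look.py f 210 100 200 150 190 180 200 150
```

```text
t 11.08 pos [ 0.467 -0.108  0.107] yaw 74.99 F [-0.154 -0.025 -1.156] open 0.02150433718831603 q [-17.127 -13.223  99.87    0.005  93.319  -2.121]
-> [0.467, -0.109, 0.0795, 75.2] shift cm [-0.07  0.02  2.7 ] twist -0.21
```

View pics/f_scene.png

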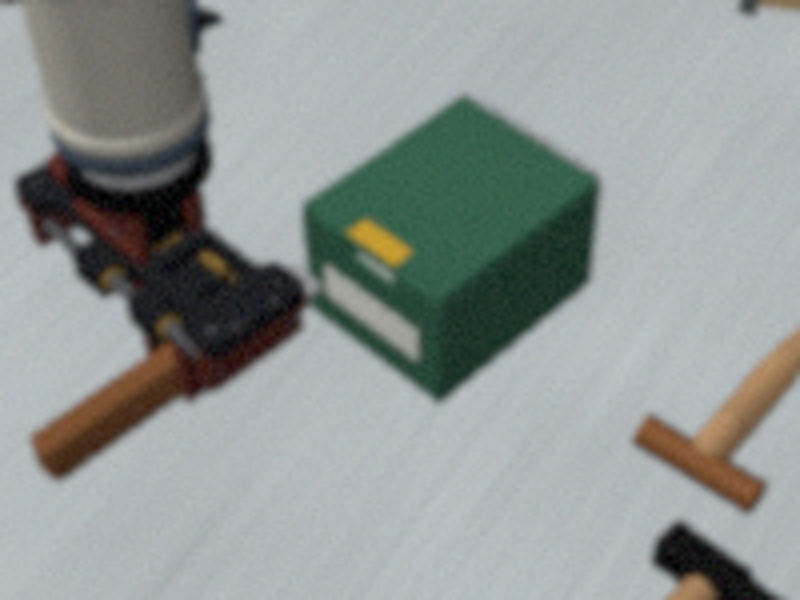

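View pics/f_top.png

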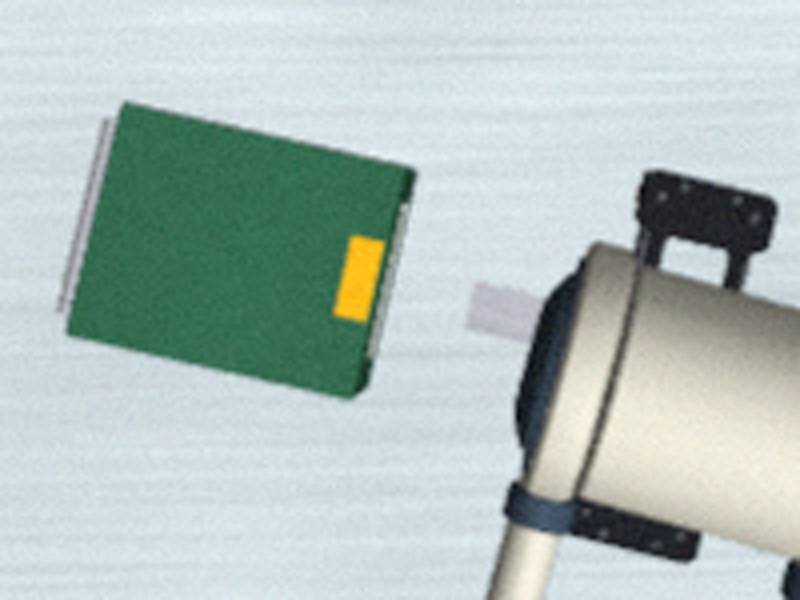

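```bash
cat > tin.py <<'E'
from station import env
from h import *
np.set_printoptions(precision=4,suppress=True)
c=env.read_camera("top"); im=c["color"]
h=cv2.cvtColor(im,cv2.COLOR_BGR2HSV)[180:330,190:310]
for r in(235-180,250-180,262-180): print([tuple(int(a) for a in h[r,x]) for x in range(84,106,2)])
g=((h[...,0]>50)&(h[...,0]<90)&(h[...,1]>90)&(h[...,2]>55))|((h[...,0]<35)&(h[...,0]>15)&(h[...,1]>120))
g=g.astype('uint8')
n,l,st,ce=cv2.connectedComponentsWithStats(g); i=1+st[1:,4].argmax()
cnt=cv2.findContours((l==i).astype('uint8'),0,1)[0][0]
r=cv2.minAreaRect(cnt); b=cv2.boxPoints(r)+[190,180]; print(b)
P=[ray(c,p,.104) for p in b]
for p in P: print(p)
print(np.mean(P,0)); 
for i in range(4):
    d=P[(i+1)%4]-P[i]; print(np.linalg.norm(d),np.degrees(np.arctan2(d[1],d[0])))
y=cv2.inRange(h,(15,140,80),(35,255,255)); M=cv2.moments(y,True); q=(190+M['m10']/M['m00'],180+M['m01']/M['m00']); print("yellow",ray(c,q,.104))
f=lambda u,v:(190+u/4-.375,180+v/4-.375)
print("tip",ray(c,f(480,281),.12),ray(c,f(466,327),.12))
E
python3 tin.py
```

```text
[(73, 124, 72), (74, 122, 69), (76, 122, 67), (75, 122, 73), (75, 143, 66), (74, 129, 67), (75, 129, 69), (77, 152, 52), (70, 16, 98), (101, 20, 138), (98, 22, 141)]
[(65, 110, 74), (22, 233, 160), (22, 225, 161), (22, 232, 157), (22, 228, 161), (43, 119, 71), (67, 27, 85), (90, 28, 110), (100, 16, 142), (101, 15, 140), (95, 22, 139)]
[(75, 137, 69), (75, 129, 71), (76, 147, 64), (75, 128, 68), (77, 107, 55), (56, 18, 98), (100, 22, 141), (98, 20, 141), (93, 20, 138), (99, 25, 143), (105, 18, 140)]
[[206.3258 262.9213]
 [219.6404 205.2247]
 [291.6517 221.8427]
 [278.3371 279.5393]]
[0.4823 0.2089 0.104 ]
[0.6067 0.1799 0.104 ]
[0.5671 0.0232 0.104 ]
[0.4434 0.0538 0.104 ]
[0.5249 0.1165 0.104 ]
0.12769219343456092 -13.102499614055388
0.16161695952042582 -104.192819887911
0.12738553645490175 166.10667262712735
0.15985327710868824 75.90943139142868
yellow [0.5086 0.0508 0.104 ]
tip [ 0.5059 -0.0152  0.12  ] [ 0.4817 -0.0073  0.12  ]
```

```bash
python3 go.py .4687 -.1087 .0785 76
```

```text
t 11.23 pos [ 0.467 -0.108  0.106] yaw 75.04 F [ 0.433  0.569 -2.575] open 0.02174727038270274 q [-17.129 -13.204  99.88    0.004  93.314  -2.173]
-> [0.4687, -0.1087, 0.0785, 76.0] shift cm [0.01 0.18 2.78] twist -0.96
```

Emit:
apply_moves(
  steps=[
    [[0, 0.1, 1], -0.5],
    [[0, 0.2, 2], -0.9],
    [[0, 0.2, 2.7], -0.9],
    [[0, 0.2, 2.8], -0.9],
    [[0, 0.2, 2.8], -0.9],
  ],
)

```text
clock: 11.65
position: [0.4681, -0.1086, 0.0767]
tcp_rot: [[0.241, 0.971, -0.002], [0.971, -0.241, 0.001], [0.0, -0.003, -1.0]]
contact_force: [0.1, -0.2, -0.5]
opening: 0.0217
```

Emit:
apply_moves(
  steps=[
    [[0.5, 0, 0], 0],
    [[1.5, 0, 0], 0],
    [[2.5, 0, 0], 0],
    [[3, 0, 0], 0],
    [[3, 0, 0], 0],
  ],
)

```text
clock: 12.07
position: [0.4765, -0.0782, 0.0785]
tcp_rot: [[0.239, 0.971, 0.001], [0.971, -0.239, 0.0], [0.0, 0.001, -1.0]]
contact_force: [-0.2, -0.3, -1.3]
opening: 0.0219
```

```bash
python3 go.py .4735 -.0893 .0785 76;  python3 look.py g 260 120 100 75 220 200 120 90
```

```text
t 12.07 pos [ 0.477 -0.078  0.078] yaw 76.19 F [-0.174 -0.348 -1.343] open 0.021916393415964186 q [-13.377 -12.011 101.693   0.026  90.284   0.429]
-> [0.4735, -0.0893, 0.0785, 76.0] shift cm [-1.15 -0.03 -0.  ] twist 0.19
```

View pics/g_scene.png

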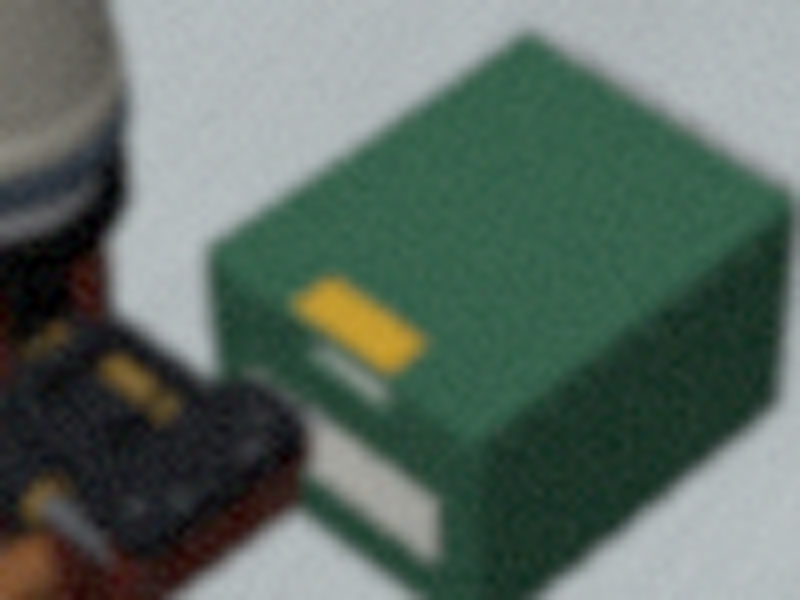

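View pics/g_top.png

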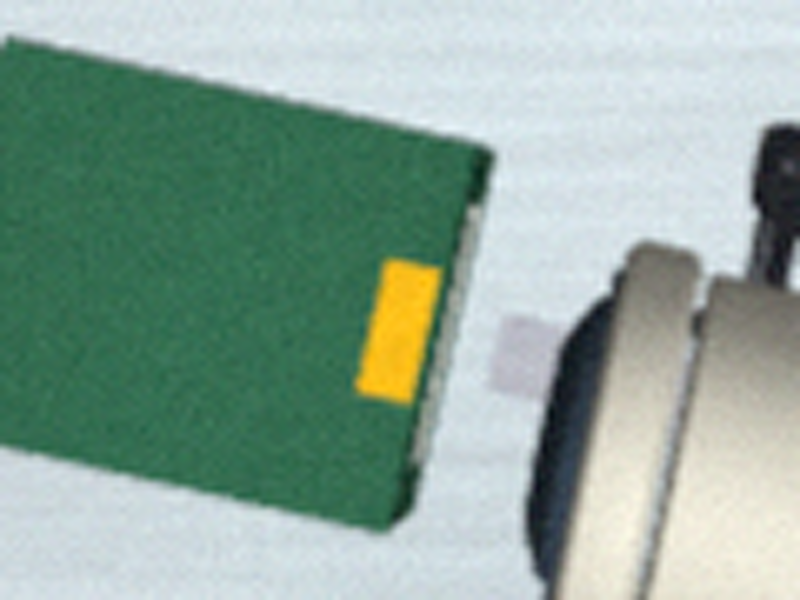

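Run:
```python
from station import env
from h import *
s=env.read_camera("scene")
p=env.sense()["position"];d=np.array([.2391,.971,0]);l=np.array([-.971,.2391,0])
for dz in(-.006,0,.006):
  for lat in(.013,-.013):
    print(dz,lat,[ (8*(proj(s,p+d*x+l*lat+[0,0,.0133+dz])-[260,120])+3.5).round(0) for x in(.1022,.06)])
n=np.array([.5055,.0389,.091]); print("notch L/R",[(8*(proj(s,n+l*a)-[260,120])+3.5).round() for a in(.024,-.024)])
im=s["color"][120:195,260:360]
cv2.imwrite("pics/g2.png",cv2.resize(cv2.convertScaleAbs(im[35:75,20:60],alpha=2.2),None,fx=15,fy=15,interpolation=cv2.INTER_CUBIC))
```

```text
-0.006 0.013 [array([268., 398.]), array([174., 466.])]
-0.006 -0.013 [array([323., 438.]), array([228., 507.])]
0 0.013 [array([267., 385.]), array([172., 453.])]
0 -0.013 [array([322., 425.]), array([227., 495.])]
0.006 0.013 [array([266., 373.]), array([171., 441.])]
0.006 -0.013 [array([321., 413.]), array([226., 482.])]
notch L/R [array([288., 339.]), array([389., 412.])]
```

View pics/g2.png

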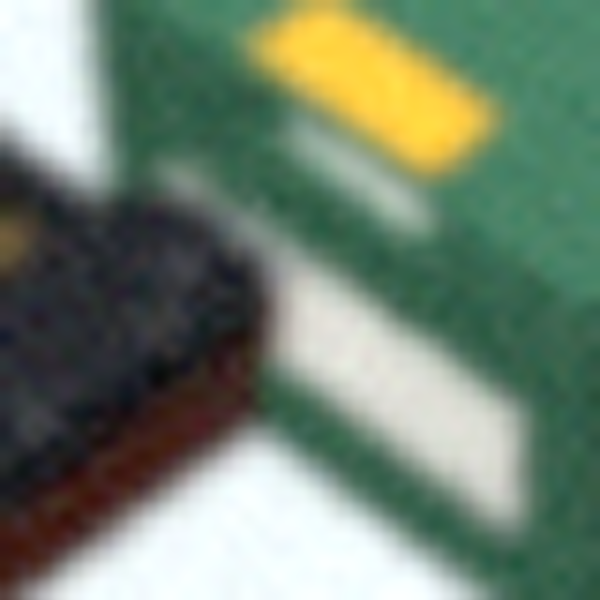

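Run:
```python
from station import env
from h import *
import numpy as np
s=env.read_camera("top"); 
acc=np.mean([env.read_camera("top")["color"].astype(float) for _ in range(4)],0)
im=acc[225:265,260:310]
cv2.imwrite("pics/h1.png",cv2.resize(np.clip(im*1.6,0,255).astype('uint8'),None,fx=15,fy=15,interpolation=cv2.INTER_CUBIC))
p=env.sense()["position"];d=np.array([.2391,.971,0]);l=np.array([-.971,.2391,0])
print(p)
for lat in(.013,-.013): print(((proj(s,p+d*.1022+l*lat+[0,0,.0133])-[260,225])*15+7))
n=np.array([.5055,.0389,.104]); print("lid edge",[((proj(s,n+l*a)-[260,225])*15+7).round() for a in(.024,-.024)])
acc=np.mean([env.read_camera("scene")["color"].astype(float) for _ in range(4)],0)
im=acc[150:195,270:320]
cv2.imwrite("pics/h2.png",cv2.resize(np.clip(im*2,0,255).astype('uint8'),None,fx=13,fy=13,interpolation=cv2.INTER_CUBIC))
s=env.read_camera("scene")
for lat in(.013,-.013): print(((proj(s,p+d*.1022+l*lat+[0,0,.0133])-[270,150])*13+6))
for a in(.065,.024,-.024,-.065):
   print(a,[((proj(s,np.array([.5055,.0389,z])+l*a)-[270,150])*13+6).round() for z in(.104,.096,.086)])
```

```text
[ 0.47599972 -0.07995092  0.0781031 ]
[501.53340713 505.35255998]
[541.32298378 330.71368567]
lid edge [array([342., 552.]), array([417., 226.])]
[302.31718909 238.1197824 ]
[391.80903572 303.01642688]
0.065 [array([197.,  20.]), array([200.,  48.]), array([204.,  82.])]
0.024 [array([334., 117.]), array([336., 145.]), array([339., 179.])]
-0.024 [array([501., 235.]), array([502., 262.]), array([504., 297.])]
-0.065 [array([649., 339.]), array([650., 367.]), array([650., 401.])]
```

View pics/h1.png

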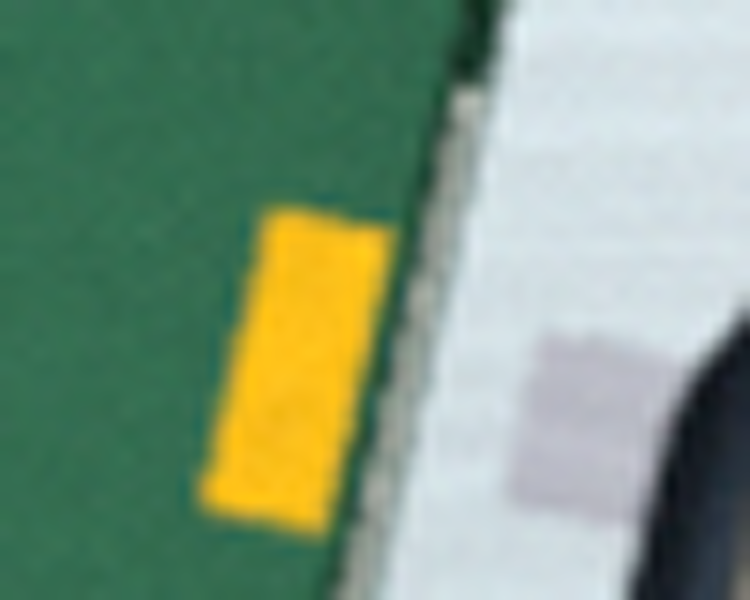

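View pics/h2.png

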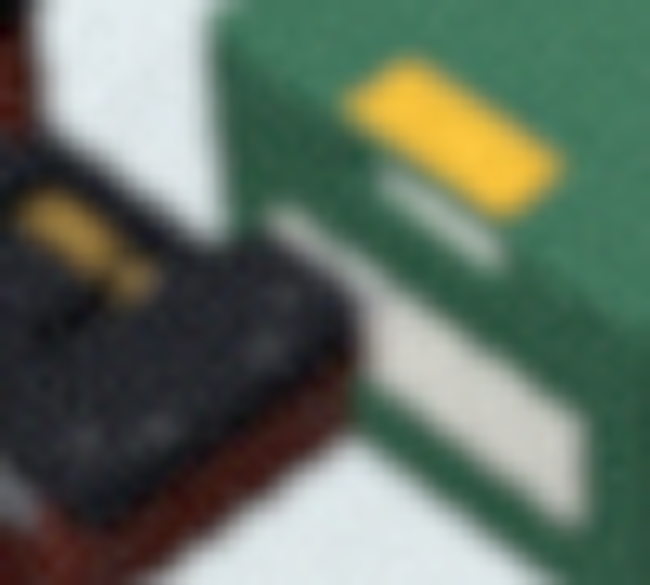

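Run:
```python
from station import env
from h import *
t=env.read_camera("top");s=env.read_camera("scene")
for u,v in((265,207),(397,230),(325,535),(200,505)):
    X=ray(t,(260+(u-7)/15,225+(v-7)/15),.104); print(X.round(4),((proj(s,X)-[270,150])*13+6).round())
```

```text
[0.532  0.0552 0.104 ] [571. 172.]
[0.5282 0.0361 0.104 ] [506. 224.]
[0.4847 0.0471 0.104 ] [351. 114.]
[0.4893 0.0651 0.104 ] [417.  68.]
```

Emit:
apply_moves(
  steps=[
    [[0.5, 0, -0.1], 0],
    [[1.2, 0, -0.1], 0],
    [[1.8, 0, -0.1], 0],
    [[2.3, 0, -0.1], 0],
    [[2.7, 0, -0.1], 0],
  ],
)

```text
clock: 13.23
position: [0.4827, -0.0526, 0.0791]
tcp_rot: [[0.24, 0.971, 0.0], [0.971, -0.24, 0.0], [0.0, -0.0, -1.0]]
contact_force: [-0.6, -0.2, -1.9]
opening: 0.0215
```

```bash
python3 go.py .4876 -.0331 .079 76;  python3 look.py i 260 120 100 75 220 200 120 90
```

```text
t 13.23 pos [ 0.483 -0.053  0.079] yaw 76.13 F [-0.596 -0.238 -1.883] open 0.021503694996851064 q [-10.238 -11.556 101.235   0.009  90.322   3.637]
-> [0.4876, -0.0331, 0.079, 76.0] shift cm [2.01 0.01 0.01] twist 0.13
```

View pics/i_top.png

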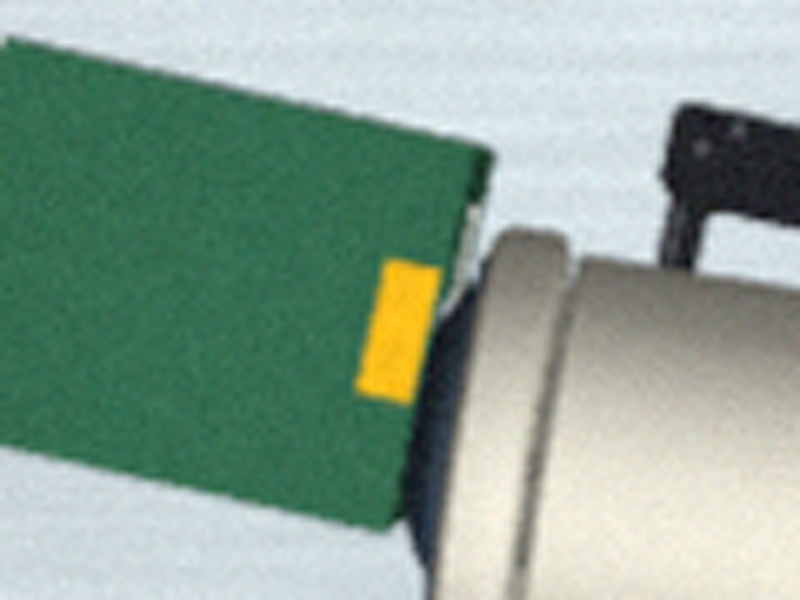

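View pics/i_scene.png

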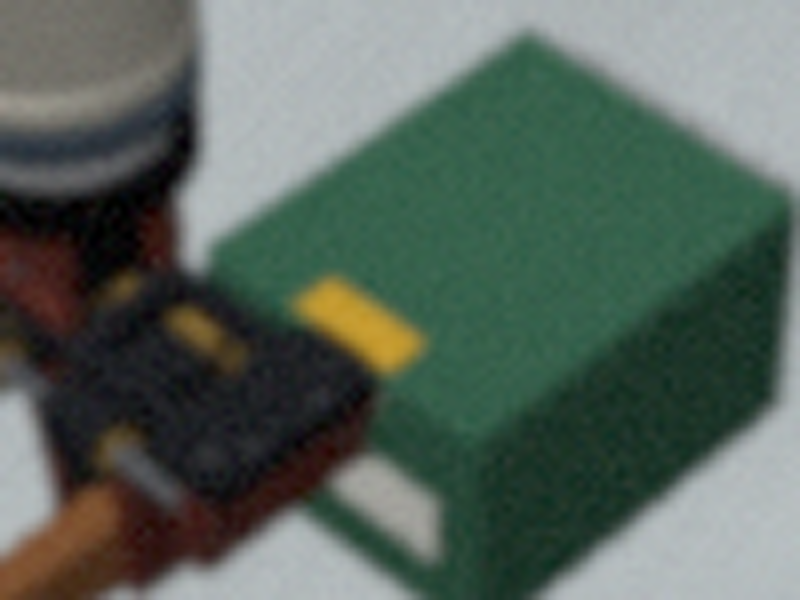

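Emit:
apply_moves(
  steps=[
    [[0.5, 0, 0], 0],
    [[1.0, 0, 0], 0],
    [[1.5, 0, 0], 0],
    [[2, 0, 0], 0],
    [[2.1, 0, 0], 0],
  ],
)

```text
clock: 13.75
position: [0.4878, -0.0323, 0.0791]
tcp_rot: [[0.24, 0.971, 0.0], [0.971, -0.24, 0.0], [0.0, -0.0, -1.0]]
contact_force: [-0.4, 0.5, -1.0]
opening: 0.0221
```

Emit:
apply_moves(
  steps=[
    [[0, 0, -0.2], 0],
    [[0, 0, -0.4], 0],
    [[0, 0, -0.6], 0],
    [[0, 0, -0.8], 0],
    [[0, 0, -1], 0],
  ],
)

```text
clock: 14.17
position: [0.4873, -0.0329, 0.0887]
tcp_rot: [[0.241, 0.971, -0.001], [0.971, -0.241, 0.001], [0.0, -0.001, -1.0]]
contact_force: [2.2, 2.3, -6.5]
opening: 0.0216
```

```bash
python3 go.py .4876 -.0331 .079 76;  python3 look.py j 240 100 120 90
```

```text
t 14.17 pos [ 0.487 -0.033  0.089] yaw 76.08 F [ 2.183  2.263 -6.511] open 0.021622644788512228 q [ -7.875 -11.282 100.021   0.026  91.318   6.047]
-> [0.4876, -0.0331, 0.079, 76.0] shift cm [-0.01  0.03  0.97] twist 0.08
```

View pics/j_scene.png

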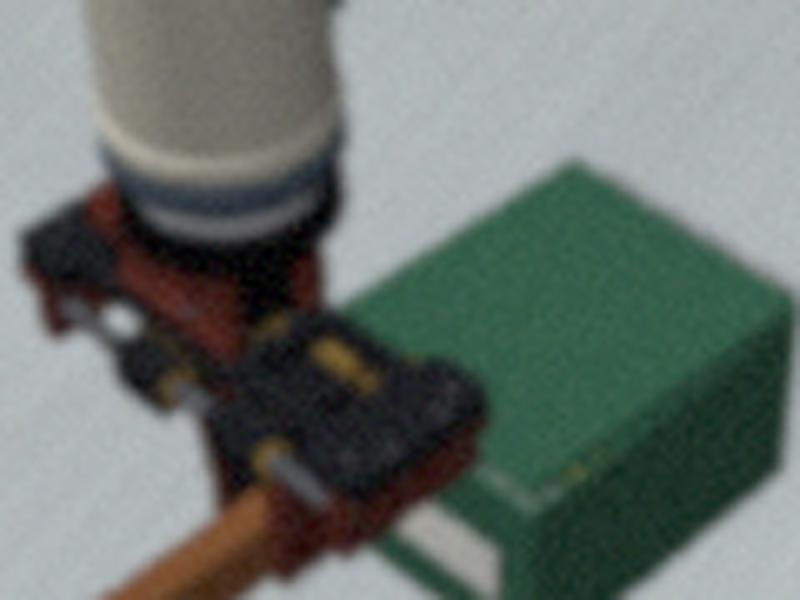

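Emit:
apply_moves(
  steps=[
    [[0.1, 0, -1], 0],
    [[0.3, 0, -2.2], 0],
    [[0.6, 0, -3.3], 0],
    [[1, 0, -4.4], 0],
    [[1.5, 0, -5.5], 0],
  ],
)

```text
clock: 14.63
position: [0.491, -0.0185, 0.1457]
tcp_rot: [[0.241, 0.971, -0.0], [0.971, -0.241, -0.001], [-0.001, -0.0, -1.0]]
contact_force: [-0.8, 1.6, -7.1]
opening: 0.0215
```

```bash
python3 go.py .4876 -.0331 .079 76;  python3 look.py k 240 80 140 105 190 180 200 150
```

```text
t 14.63 pos [ 0.491 -0.018  0.146] yaw 76.07 F [-0.781  1.633 -7.142] open 0.021481310942077957 q [ -6.098 -11.757  94.638  -0.039  97.13    7.825]
-> [0.4876, -0.0331, 0.079, 76.0] shift cm [-1.49  0.02  6.67] twist 0.07
```

View pics/k_scene.png

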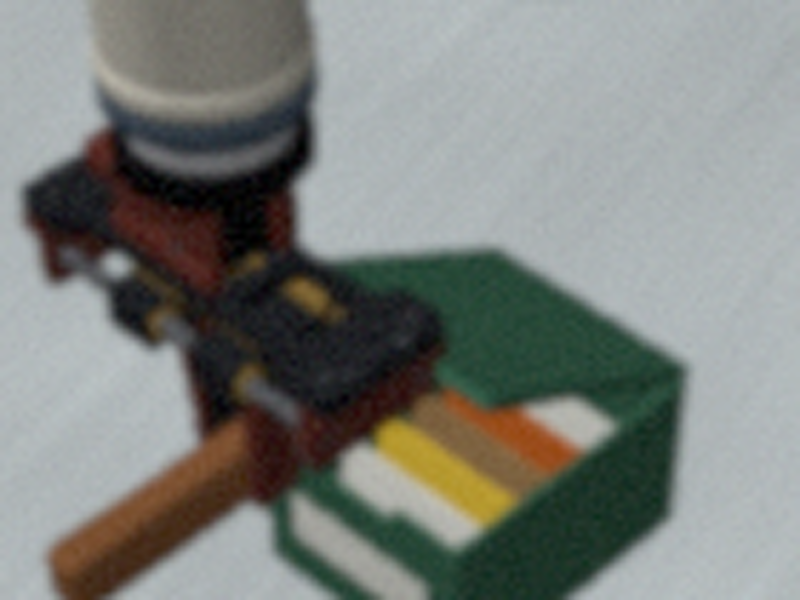

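View pics/k_top.png

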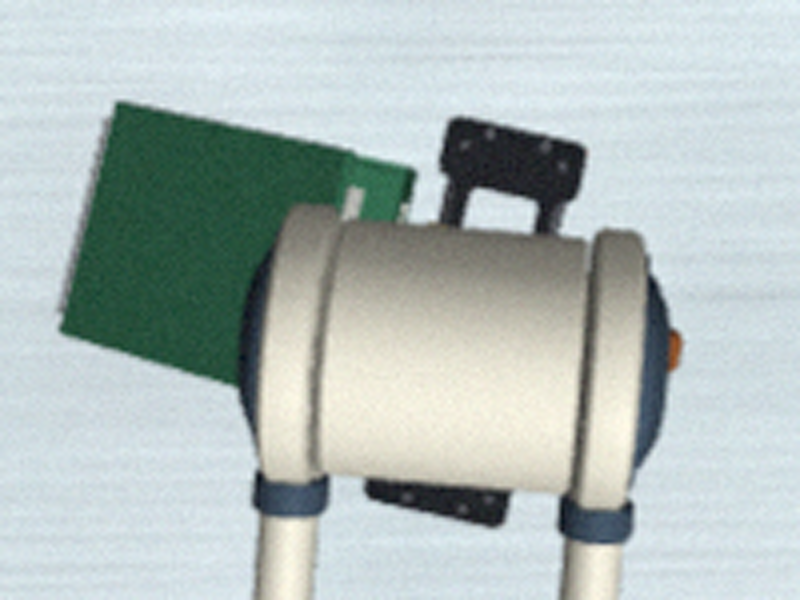

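Emit:
apply_moves(
  steps=[
    [[0.6, 0, -1], 0],
    [[1.2, 0, -1.9], 0],
    [[2, 0, -2.8], 0],
    [[2.8, 0, -3.6], 0],
    [[3.7, 0, -4.4], 0],
  ],
)

```text
clock: 15.15
position: [0.5005, 0.0178, 0.1894]
tcp_rot: [[0.241, 0.971, 0.001], [0.971, -0.241, -0.0], [-0.0, 0.001, -1.0]]
contact_force: [0.8, -3.8, -6.0]
opening: 0.0217
```

```bash
python3 go.py .4876 -.0331 .079 76;  python3 look.py l 240 60 160 120 190 180 200 150
```

```text
t 15.15 pos [0.501 0.018 0.189] yaw 76.05 F [ 0.846 -3.805 -5.959] open 0.021688728410128227 q [ -1.833 -10.402  89.039  -0.027 101.308  12.113]
-> [0.4876, -0.0331, 0.079, 76.0] shift cm [-5.25 -0.04 11.04] twist 0.05
```

View pics/l_scene.png

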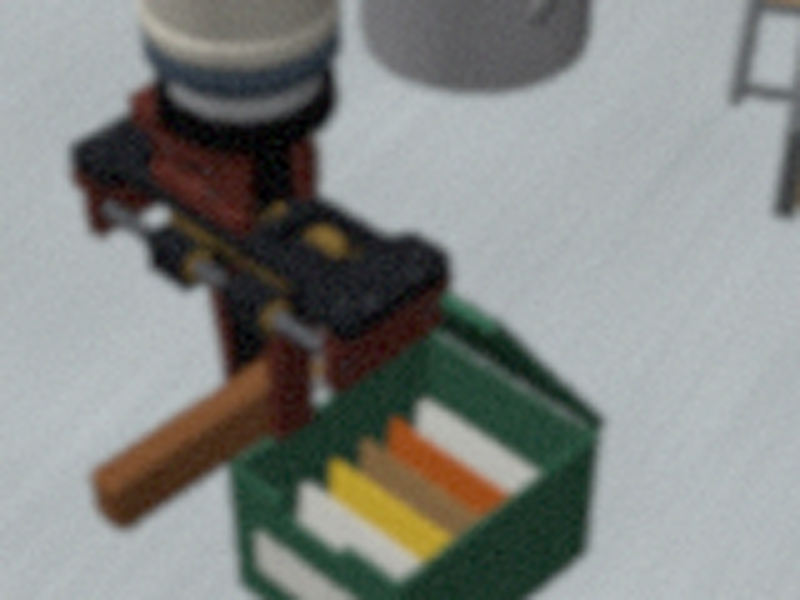

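Emit:
apply_moves(
  steps=[
    [[1, 0, -0.7], 0],
    [[2.2, 0, -1.3], 0],
    [[3.5, 0, -1.8], 0],
    [[4.8, 0, -2.2], 0],
    [[6.1, 0, -2.4], 0],
  ],
)

```text
clock: 15.67
position: [0.5151, 0.0774, 0.2132]
tcp_rot: [[0.241, 0.971, 0.001], [0.971, -0.241, 0.0], [0.0, 0.001, -1.0]]
contact_force: [-0.9, -4.2, 0.2]
opening: 0.0221
```

```bash
python3 go.py .4876 -.0331 .079 76;  python3 look.py m 240 40 160 120 190 150 200 150
```

```text
t 15.67 pos [0.515 0.077 0.213] yaw 76.07 F [-0.942 -4.197  0.18 ] open 0.022077401483906994 q [  4.803  -7.143  83.693  -0.003 103.395  18.736]
-> [0.4876, -0.0331, 0.079, 76.0] shift cm [-11.39  -0.02  13.42] twist 0.07
```

View pics/m_scene.png

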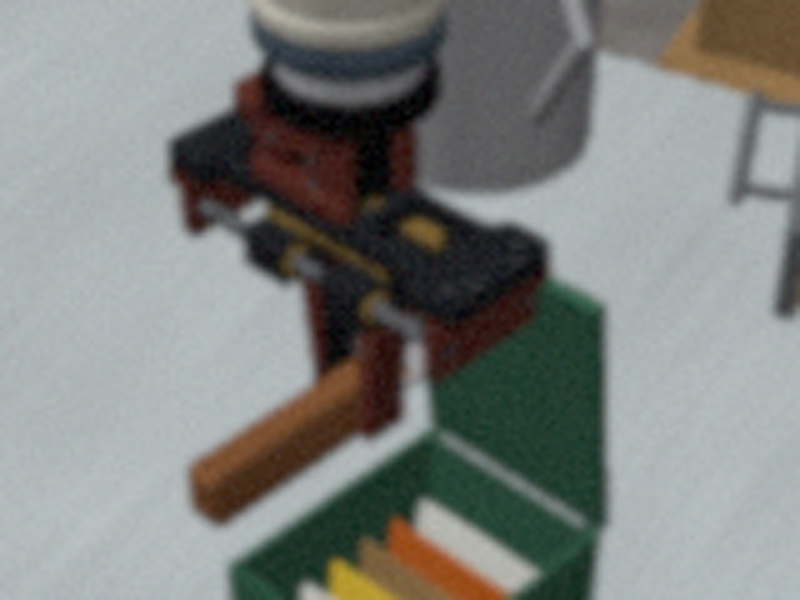

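View pics/m_top.png

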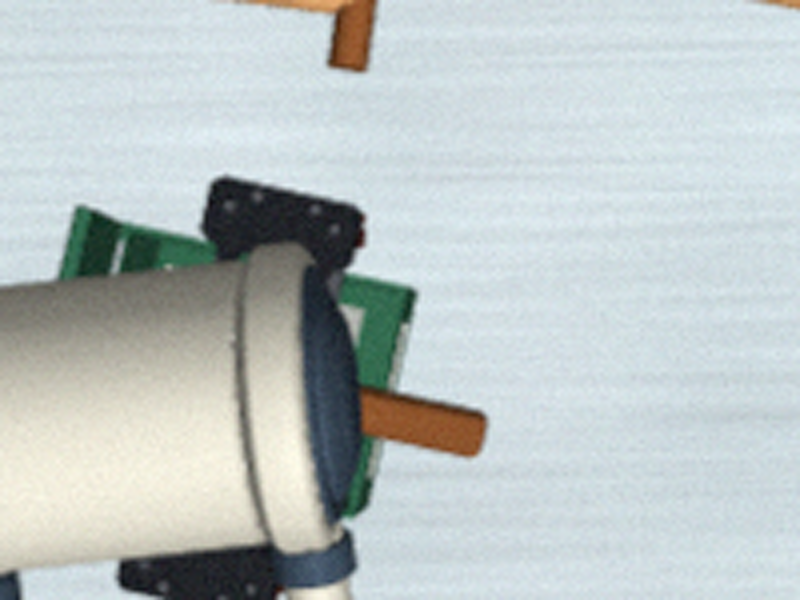

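Emit:
apply_moves(
  steps=[
    [[0.9, 0, 0], 0],
    [[1.9, 0, 0], 0],
    [[2.9, 0, 0], 0],
    [[3.7, 0, 0], 0],
    [[4, 0, 0], 0],
  ],
)

```text
clock: 16.18
position: [0.5244, 0.1164, 0.2111]
tcp_rot: [[0.24, 0.971, -0.001], [0.971, -0.24, -0.0], [-0.001, -0.001, -1.0]]
contact_force: [0.8, -3.8, -3.4]
opening: 0.0216
```

Emit:
apply_moves(
  steps=[
    [[-0.5, 0, 0], 0],
    [[-2, 0, 0], 0],
    [[-4, 0, 0], 0],
    [[-7, 0, 0], 0],
    [[-10, 0, 0], 0],
  ],
)

```text
clock: 16.6
position: [0.5, 0.0181, 0.2121]
tcp_rot: [[0.238, 0.971, 0.0], [0.971, -0.238, 0.001], [0.001, 0.0, -1.0]]
contact_force: [-0.2, -0.3, -1.3]
opening: 0.0214
```

Emit:
apply_moves(
  steps=[
    [[-3, 0, 0], 0],
    [[-6, 0, 0], 0],
    [[-9, 0, 0], 0],
    [[-12, 0, 0], 0],
    [[-14, 0, 0], 0],
  ],
)

```text
clock: 17.02
position: [0.4659, -0.1196, 0.2124]
tcp_rot: [[0.241, 0.97, 0.001], [0.97, -0.241, 0.0], [0.0, 0.001, -1.0]]
contact_force: [0.5, -0.4, -1.3]
opening: 0.0216
```

```bash
python3 go.py .47 -.11 .079 6;  python3 look.py n 200 40 200 150 160 100 240 180
```

```text
t 17.02 pos [ 0.466 -0.12   0.212] yaw 76.03 F [ 0.482 -0.448 -1.317] open 0.021628517801296793 q [-18.468 -13.311  89.227   0.029 104.03   -4.492]
-> [0.47, -0.11, 0.079, 6.0] shift cm [ 1.02  0.15 13.34] twist 70.03
```

View pics/n_scene.png

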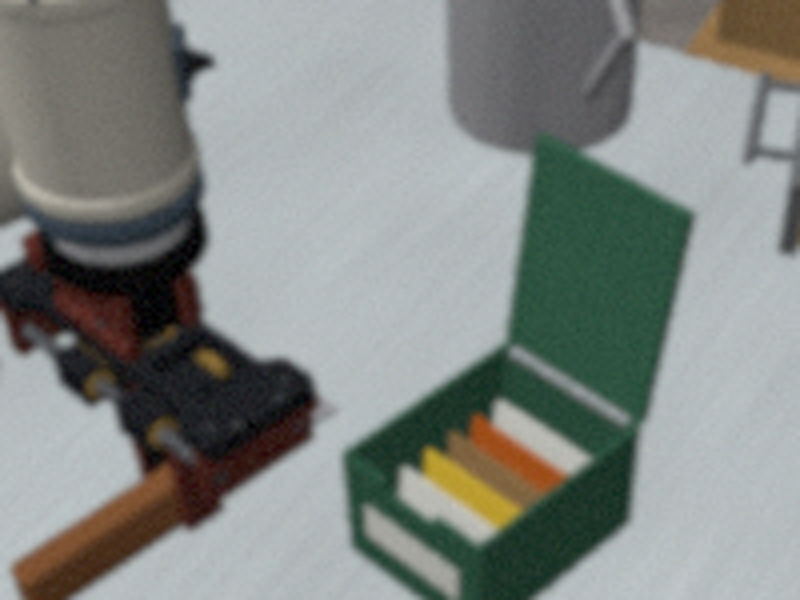

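View pics/n_top.png

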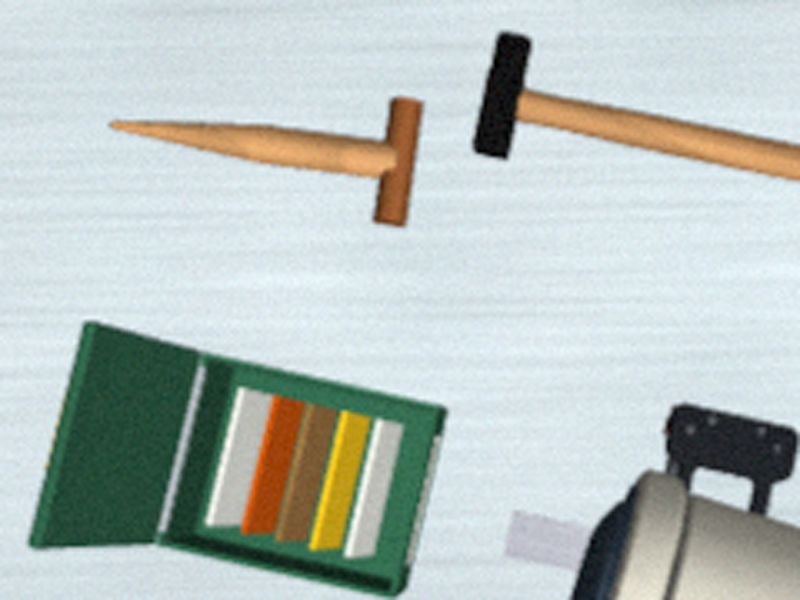

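```bash
python3 go.py .515 -.13 .08 6
```

```text
t 17.12 pos [ 0.466 -0.12   0.212] yaw 75.87 F [-0.529  0.594 -1.751] open 0.021584036418410203 q [-18.492 -13.278  89.207   0.011 104.027  -4.358]
-> [0.515, -0.13, 0.08, 6.0] shift cm [ 0.22  4.99 13.23] twist 69.87
```

Emit:
apply_moves(
  steps=[
    [[0, 0.8, 1.5], 7],
    [[0.1, 1.8, 3.5], 14],
    [[0.1, 3, 6], 21],
    [[0.2, 4, 8.5], 28],
    [[0.2, 5, 10.5], 35],
  ],
)

```text
clock: 17.53
position: [0.5161, -0.1264, 0.1053]
tcp_rot: [[0.757, 0.653, -0.0], [0.653, -0.757, 0.002], [0.001, -0.001, -1.0]]
contact_force: [-0.0, 0.6, -1.4]
opening: 0.0218
```

Emit:
apply_moves(
  steps=[
    [[0, 0, 0.8], 7],
    [[0, 0, 1.6], 14],
    [[0, 0, 2.3], 21],
    [[0, 0, 2.7], 28],
    [[0, 0, 2.7], 34.8],
  ],
)

```text
clock: 17.95
position: [0.5154, -0.1262, 0.0787]
tcp_rot: [[0.995, 0.104, -0.001], [0.104, -0.995, 0.002], [-0.001, -0.002, -1.0]]
contact_force: [-0.2, 0.4, -2.4]
opening: 0.022
```

Emit:
apply_moves(
  steps=[
    [[0, 0, 0], 0],
    [[0, 0, 0], 0],
  ],
)

```text
clock: 18.12
position: [0.516, -0.1269, 0.0803]
tcp_rot: [[0.994, 0.114, 0.001], [0.114, -0.994, 0.001], [0.001, -0.001, -1.0]]
contact_force: [0.6, -0.2, -1.6]
opening: 0.0218
```

```bash
python3 go.py .515 -.13 .006 6; python3 look.py o 200 140 240 180
```

```text
t 18.12 pos [ 0.516 -0.127  0.08 ] yaw 6.53 F [ 0.595 -0.237 -1.615] open 0.021781851385265946 q [-17.512  -4.308  94.537   0.049  89.748  65.954]
-> [0.515, -0.13, 0.006, 6.0] shift cm [-0.14  0.31  7.43] twist 0.53
```

View pics/o_scene.png

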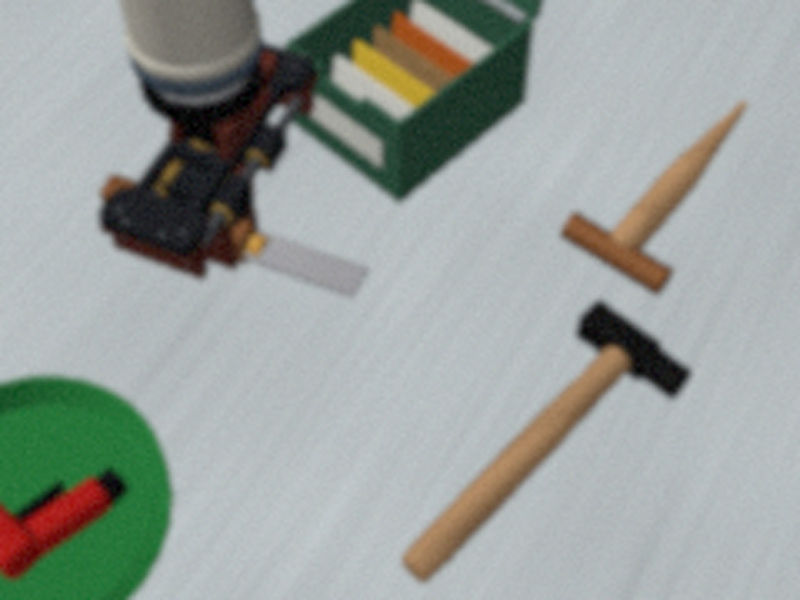

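Emit:
apply_moves(
  steps=[
    [[0, 0.2, 1.5], 0],
    [[0, 0.3, 3.5], 0],
    [[0, 0.3, 5.2], 0],
    [[0, 0.3, 6.4], 0],
    [[0, 0.3, 6.9], 0],
  ],
)

```text
clock: 18.58
position: [0.5151, -0.1301, 0.0091]
tcp_rot: [[0.994, 0.111, -0.003], [0.111, -0.994, 0.001], [-0.002, -0.001, -1.0]]
contact_force: [-0.5, -0.1, -1.4]
opening: 0.0212
```

Emit:
apply_moves(
  steps=[
    [[0, 0, 0.2], 0],
    [[0, 0, 0.4], 0],
    [[0, 0, 0.5], 0],
    [[0, 0, 0.5], 0],
  ],
)

```text
clock: 18.92
position: [0.5166, -0.1308, 0.007]
tcp_rot: [[0.994, 0.11, 0.001], [0.11, -0.994, -0.0], [0.001, 0.001, -1.0]]
contact_force: [0.3, -0.3, -1.1]
opening: 0.0218
```

```bash
python3 go.py .515 -.13 .0035 6; python3 look.py p 200 140 240 180
```

```text
t 18.92 pos [ 0.517 -0.131  0.007] yaw 6.3 F [ 0.283 -0.293 -1.118] open 0.021788427343802375 q [-17.865  -1.294  99.258   0.002  81.952  65.833]
-> [0.515, -0.13, 0.0035, 6.0] shift cm [-0.15 -0.09  0.35] twist 0.3
```

View pics/p_scene.png

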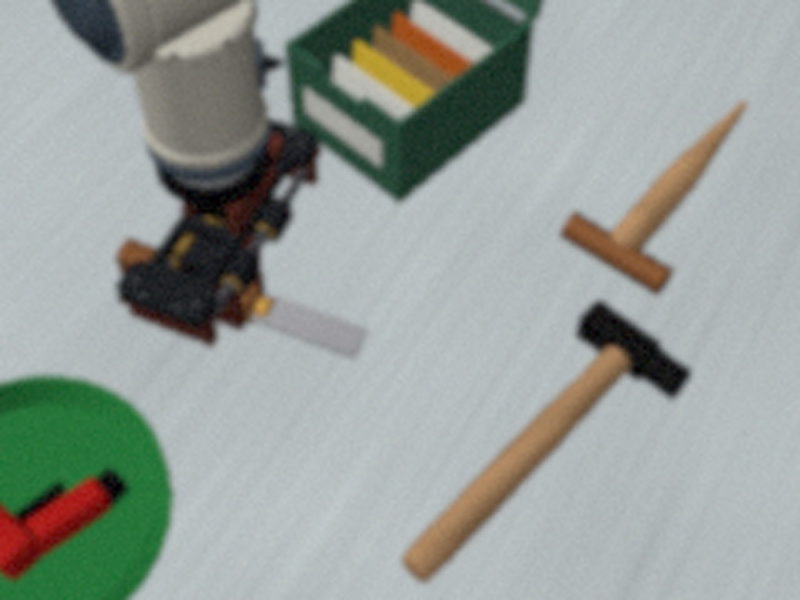

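Still 3 mm up; lower, then release.

Emit:
apply_moves(
  steps=[
    [[0, 0, 0.1], 0],
    [[0, 0, 0.2], 0],
    [[0, 0, 0.3], 0],
    [[0, 0, 0.3], 0],
  ],
)

```text
clock: 19.3
position: [0.5161, -0.1307, 0.0032]
tcp_rot: [[0.994, 0.109, 0.0], [0.109, -0.994, -0.0], [0.0, 0.0, -1.0]]
contact_force: [-0.4, -0.1, -0.8]
opening: 0.0215
```

Emit:
apply_moves(
  steps=[
    [[0, 0, 0], 0],
    [[0, 0, 0], 0],
    [[0, 0, 0], 0],
    [[0, 0, 0], 0],
    [[0, 0, 0], 0],
  ],
  claw=5,
)

```text
clock: 19.72
position: [0.5161, -0.1306, 0.0032]
tcp_rot: [[0.994, 0.109, 0.0], [0.109, -0.994, -0.0], [0.0, 0.0, -1.0]]
contact_force: [-0.5, -0.3, -0.7]
opening: 0.0488
```

Emit:
apply_moves(
  steps=[
    [[0, 0, -1], 0],
    [[0, 0, -3], 0],
    [[0, 0, -6], 0],
    [[0, 0, -10], 0],
    [[0, 0, -14], 0],
  ],
)

```text
clock: 20.13
position: [0.5152, -0.1303, 0.1446]
tcp_rot: [[0.994, 0.109, -0.002], [0.109, -0.994, 0.001], [-0.001, -0.001, -1.0]]
contact_force: [-0.1, 0.3, -0.3]
opening: 0.05
```

```bash
python3 go.py .37 -.2 .2 6
```

```text
t 20.13 pos [ 0.515 -0.13   0.145] yaw 6.28 F [-0.067  0.309 -0.305] open 0.049995390611100865 q [-17.868  -5.37   88.989   0.004  96.474  65.851]
-> [0.37, -0.2, 0.2, 6.0] shift cm [-15.21   5.33  -5.52] twist 0.28
```

Emit:
apply_moves(
  steps=[
    [[-2, 1, -3], 0],
    [[-5, 2, -5], 0],
    [[-8, 3.5, -5.5], 0],
    [[-11, 5, -5.5], 0],
    [[-13, 6, -5.5], 0],
  ],
)

```text
clock: 20.55
position: [0.3917, -0.2056, 0.2003]
tcp_rot: [[0.994, 0.109, 0.002], [0.109, -0.994, -0.002], [0.002, 0.002, -1.0]]
contact_force: [-0.4, -0.3, -0.6]
opening: 0.0499
```

Emit:
apply_moves(
  steps=[
    [[0, 0, 0], 0],
    [[0, 0, 0], 0],
    [[0, 0, 0], 0],
    [[0, 0, 0], 0],
    [[0, 0, 0], 0],
  ],
)

```text
clock: 20.97
position: [0.394, -0.2039, 0.198]
tcp_rot: [[0.994, 0.111, -0.0], [0.111, -0.994, 0.001], [-0.0, -0.001, -1.0]]
contact_force: [-0.9, 0.6, 0.1]
opening: 0.0502
```

```bash
python3 go.py .37 -.2 .2 6; python3 look.py q 130 40 360 270 160 80 400 240
```

```text
t 20.97 pos [ 0.394 -0.204  0.198] yaw 6.36 F [-0.916  0.586  0.078] open 0.050239484180635334 q [-31.766 -19.281  95.554   0.014 103.763  51.875]
-> [0.37, -0.2, 0.2, 6.0] shift cm [-2.34 -0.65 -0.2 ] twist 0.36
```

View pics/q_scene.png

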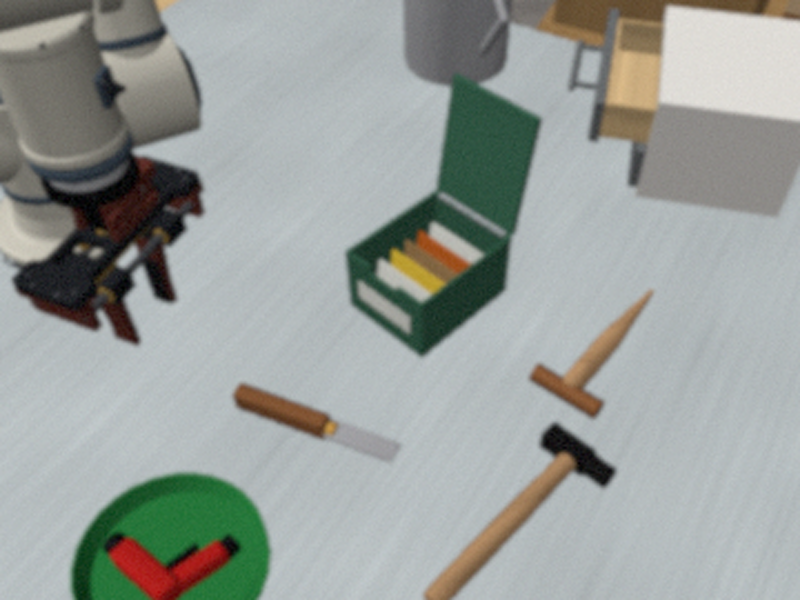

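View pics/q_top.png

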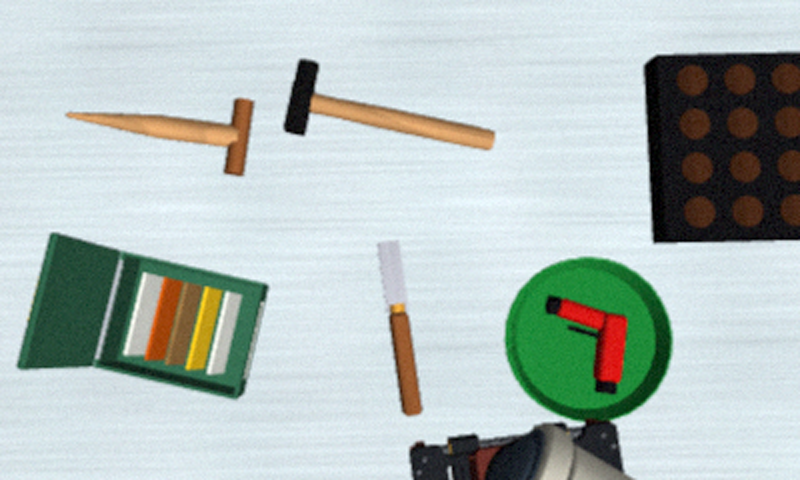

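```bash
python3 - <<'E'
from station import env
from h import *
c=env.read_camera("top"); im=cv2.cvtColor(c["color"],cv2.COLOR_BGR2HSV)
g=cv2.inRange(im,(50,120,60),(75,255,255)); g[:, :390]=0
n,l,st,ce=cv2.connectedComponentsWithStats(g); i=1+st[1:,4].argmax()
cnt=max(cv2.findContours((l==i).astype('uint8'),0,1)[0],key=len); print(cv2.minEnclosingCircle(cnt))
# outer far edge of the lid (top view px), as function of opening angle
d=np.array([.242,.970,0]);h=np.array([.5055,.0389,.096])+d*.16;l=np.array([-.97,.242,0])
for a in(85,90,95,100,105):
    A=np.radians(a); P=h+d*(-.16*np.cos(A))+np.array([0,0,.16*np.sin(A)])
    print(a,[((proj(c,P+l*s)-[160,80])*2).round() for s in(-.065,.065)])
E
python3 - <<'E'
from station import env
env.finish_job()
E
```

```text
((453.2685852050781, 248.5991668701172), 41.04957962036133)
85 [array([100., 242.]), array([ 66., 379.])]
90 [array([ 85., 239.]), array([ 51., 376.])]
95 [array([ 71., 235.]), array([ 36., 373.])]
100 [array([ 57., 232.]), array([ 22., 369.])]
105 [array([ 44., 229.]), array([  9., 366.])]
the job is handed in; nothing more can be done
```

The job is done and handed in at about 21 s on the clock, well inside the 72 s limit.

- **Nozzle:** I moved it off the lid and laid it flat inside the top saucer. The stack did not move: its centre was at pixel (453.3, 248.6) at the end, against (453.1, 248.6) at the start.
- **Lid:** I slid the scraper's blade about 28 mm into the notch, lifted at about 5 N and swung the lid up with the blade tip alone. It stays leaning back at roughly 100–102°, judged from its far edge in the top view.
- **Scraper:** it lies flat on the shelf about 1 cm from where it started, clear of the tin. The dibber and hammer look undisturbed in the last pictures. The arm was off to one side, touching nothing, when I handed in.

No check failed. Two were weaker than I wanted:

- **Camera agreement:** the two cameras disagreed by about 2.5 mm at the tin.
- **Blade at the notch:** the gripper hid the blade from the scene camera there. I confirmed the fit from the arm's own height reading, the top view and the lack of any contact force on the way in.

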